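# Load the AA cell into the sloping test cradle

### The job

Load the AA cell lying on the bench into the sloping black battery cradle: push its flat end against the coil spring, under the strap, then lower the end with the nub behind the plain end wall, so that the cell lies fully home on the cradle's rib with the spring squeezed behind it. Leave the cell released and do not shift the loose things standing around it.

Things in the scene. Friction and masses are not known exactly. Their poses are not given: they have to be found in the camera images.
- cell: AA dry cell, 50 mm long, 14 mm thick (it acts as a 14 x 14 mm square bar, so it does not roll), about 23 g, lying on the bench with its nub (+) end pointing roughly away from the robot (up to 52 degrees aside). Origin at the centre of its underside; its -y axis runs along its length toward the nub end, z is up while it lies as found.
- cell_mid (a point): centre of the cell: 7 mm above its origin; same axes as the cell.
- cell_plus (a point): centre of the cell's nub (+) end, the light-coloured end with the small contact button: 25 mm from cell_mid along the cell's -y. The flat (-) end lies on the opposite side.
- cradle: Black battery cradle, 94 x 36 x 37 mm, on a fixed steel stand (124 x 76 mm on the bench) sloping up 20 degrees away from the robot. Origin on its underside, 34 mm above the bench; x runs along the bay, up the slope from spring to plain end, y across, z square to the slope. The cradle points named here share these axes. Its base is 4 mm thick; between x=-19 and 19 mm its sides are open for fingers.
- home (a point): where cell_mid is when the cell is home: x=0, y=0, z=19 mm in the cradle's frame (side play +-3 mm), nub end toward +x. The cell lies on a rib 12 mm wide with its top at z=12 mm. Nothing stands above the bay but the strap.
- end_wall (a point): middle of the plain end wall's top inner edge: x=25, y=0, z=22 mm in the cradle's frame. The wall is 36 mm wide, 6 mm thick. Two cheeks of the same height flank the bay from x=19 to 29 mm, inner faces at y=+-10, outer at +-15 mm.
- strap (a point): middle of the strap's lower edge facing the bay: x=-19, y=0, z=33 mm in the cradle's frame. The strap reaches back to x=-29, its top is at z=37; posts x=-31 to -19, y=+-10 to +-15 mm. Strap and wall leave no room to lay the cell in level: its flat end goes under the strap first, nub end raised 8 to 20 degrees more than the slope (28 to 40 degrees from level).
- spring (a joint): How far the coil spring contact is pressed back along the cradle's -x, m: 0 free, 0.014 fully pressed. Pushes with 1.2 N when free, rising 0.4 N per mm (6.8 N fully pressed). 0.006 with the cell home.
- spring_tip (a point): centre of the spring contact's round front face (9 mm across); at x=-19, y=0, z=19 mm in the cradle's frame when free, moves with the spring; same axes as the cradle.
- staples_box: loose bystander: small cardboard box 36 x 62 x 21 mm; origin at the centre of its underside.
- test_weight: loose bystander: knobbed metal weight, 29 mm across, 49 mm high; origin at the centre of its underside.
- marker: loose bystander: marker pen 18 x 126 x 18 mm, lying along its y; origin at the centre of its underside.
- sample_jar: loose bystander: lidded jar 68 mm across, 73 mm high; origin at the centre of its underside.
Not all that is in view belongs to the job. There is more than one size of the cell; the job needs the smallest.

How it is judged:
By the outcome, as a careful person would: the job done as asked, in the order asked, and still so for the second after the job is handed in, with the robot touching nothing.
It also fails if it takes over 42 s, if anything falls off the work surface, if the arm or the gripper's body presses on something with over 40 N, if the wrist force passes 120 N, or if a joint passes its speed limit or range.

### The arm

A 7-joint arm with a two-finger parallel gripper is mounted at the origin on the work surface; the furniture and walls round the work are solid. World frame = base frame: x ahead of the robot, y to its left, z up, the work surface at z = 0. Lengths are in m, angles in rad, forces in N, time in s.
With the tool pointing down it reaches from about 0.4 to 0.875 m from the base axis. Payload 4.4 kg.
Tool frame: the origin (TCP) lies midway between the tips of the shut fingers; the grasp point (between the pads) lies grasp_offset behind it (grasp_offset is the distance from the TCP to the grasp point, in m); z points along the fingers, y is the line along which they close (so a half turn about z gives the same grasp; the last joint's range is limited). The gripper opens to 85 mm and grips with 20 to 120 N. Pads are 22 mm wide; open, the fingers measure 114 mm over their backs; the gripper's body (76 mm by 85 mm) begins 54 mm behind the grasp point. The pads swing forward as they close: fully open they stand 13 mm farther back than shut.
Start: joints at [-1.357, 0.628, 0.038, 1.517, -0.027, 0.996, -0.02], TCP at [0.179, 0.625, 0.195] pointing down, gripper open.
Joint ranges: [-3.06, 3.06], [-0.37, 2.12], [-1.25, 1.32], [0.18, 2.47], [-1.1, 4.24], [0.23, 1.98], [-2.94, 2.94]. Speed limits (rad/s): [2.57, 2.57, 3.14, 3.14, 3.14, 3.14, 3.14].

### API

Orientations are given as a unit quaternion [w, x, y, z].
In Python, from workcell import * gives the robot as it stands. The module is installed in compiled form; this text tells all that it offers.
- The arm moves only by the shell command python3 -m jog 'ROWS' [FORCE]. ROWS is JSON, a list that holds one entry, the list of rows, each a list of 7 numbers: the finger opening in mm, from 0 to 85.4, then the shift along the tool's x, y, z in mm, then the turn, a rotation vector about the tool's x, y, z in rad. In form: [[[jaw, x, y, z, rx, ry, rz], ...]]. A call has 1 to 20 rows; each row shifts and turns the commanded pose from where the row before left it, along the tool's axes as they then stand; what a row does not reach is not made up. A row lasts 1/8 s, in which the tool goes at most 62.5 mm and 10.7 degrees, less where a joint would pass 70% of its speed; a pose out of reach is approached as far as the arm can. A call is refused whole if a number of a shift passes 62.5 or a number of a turn 0.188, either way. A call with a gripper value outside its range is refused whole. The fingers move at their own pace and stop on an object; FORCE is the grip in N (left out, the last holds). Time passes only in rows, so rows that do not move let the fingers close. It gives the time, the measured TCP pose, the force, the opening and the grip force at its end, in the units of the state.
- get_obs(): the state, without advancing time (a new reading comes with each control period).
- capture(name): name is "side" or "top" or "wrist"; returns a dict with "pixels" (420x560x3 uint8, red, green, blue), "K" (3x3 intrinsics, pixels), "rvec" (rotation vector, rad) and "tvec" (3), from world to camera coordinates, as OpenCV has them; the wrist camera has in their place "mount" (4x4, takes a point from camera to tool coordinates, whose origin is the TCP and whose axes are the flange's). Camera axes: x right, y down, z forward; pixel columns grow to the right and rows downward; lengths in m; the calibration is good to about 2 mm. A picture is of the moment at which its call begins: read the wrist's pose just before it. There is no depth.
- close_job(): hands the job in; it is judged then, once.
Trained networks look in a picture, given as the dict that the camera call returned (one of the last four; its "shot" number tells which), for a name from the list of things; names that differ only in an ending like _2 or _b are one class to them, and where a whole thing is asked for, a point or a joint stands for the part that bears it (a point fixed in the world has none). Each returns a list of dicts, best first, with "conf" (0 to 1); they miss things now and then, are a little off and sometimes report something else, mostly with a low value. They report only what shows in the picture. A call takes as long as a camera call. They do not tell look-alikes from the thing itself.
- masks_of(picture, label): "pixels" (420x560 bool, what is visible of it) and "extent" ([centre column, centre row, width, height] in pixels, round what is visible of it).
The state is a dict: "t": time; "joint_pos": joint angles; "qvel": joint speeds; "tau": joint torques, N m; "eef_pos": TCP position; "tcp_rot": TCP orientation; "wrist_force": force on the tool from outside, world axes, zero at the start; "ft_torque": the same for the moment, N m; "grip_width": finger opening in m; "finger_force": force on a finger pad.
Only numpy, scipy, OpenCV 4.12 (cv2) and the standard library are available. Lean on these libraries where they do the work, as an engineer would, in place of code of your own. Each camera call takes 0.05 s, during which the arm holds its last target. There are 200 camera calls.

## Working session

There is one attempt and no reset: what is moved stays moved. The work goes in short steps, Python scripts to look and compute and a shell command to move; the robot and the scene stay as the last step left them, time stands still between calls to the robot, and variables do not carry over. Pictures are saved under pics/ and viewed, at most 10 in all, crops included, and the job is handed in when it is done.

```bash
mkdir -p pics; cat > h.py <<'E'
from workcell import *
import numpy as np, cv2
from scipy.spatial.transform import Rotation as R
def cam(p,o=None):
    K=np.array(p["K"])
    if "rvec" in p:
        Rm=cv2.Rodrigues(np.array(p["rvec"],float))[0]; t=np.array(p["tvec"],float).ravel()
    else:
        q=o["tcp_rot"]; T=np.eye(4); T[:3,:3]=R.from_quat([q[1],q[2],q[3],q[0]]).as_matrix(); T[:3,3]=o["eef_pos"]
        M=np.linalg.inv(T@np.array(p["mount"])); Rm=M[:3,:3]; t=M[:3,3]
    return K,Rm,t
def ray(c,uv,z):
    K,Rm,t=c; d=Rm.T@np.linalg.solve(K,[uv[0],uv[1],1.]); o=-Rm.T@t
    return o+d*(z-o[2])/d[2]
def proj(c,X):
    K,Rm,t=c; x=(K@(Rm@np.atleast_2d(X).T+t[:,None])).T; return x[:,:2]/x[:,2:]
def save(p,n): cv2.imwrite("pics/"+n+".png",p["pixels"][:,:,::-1])
E
python3 - <<'E'
from h import *
o=get_obs(); print({k:np.round(v,3).tolist() for k,v in o.items()})
for n in ["top","side"]:
    p=capture(n); save(p,n+"0"); c=cam(p); print(n,-c[1].T@c[2])
    for l in ["cell","cradle","staples_box","test_weight","marker","sample_jar"]:
        for m in masks_of(p,l)[:3]:
            e=m["extent"]; print(l,round(m["conf"],2),np.round(e),np.round(ray(c,e[:2],0.01),3))
a=cv2.imread("pics/top0.png")
E
```

```text
{'t': 0.0, 'joint_pos': [-1.357, 0.629, 0.038, 1.518, -0.027, 0.996, -0.02], 'qvel': [-0.001, 0.0, 0.001, 0.0, 0.001, -0.001, -0.0], 'tau': [0.001, -56.341, 1.226, -19.344, 0.011, 0.01, 0.0], 'eef_pos': [0.179, 0.624, 0.194], 'tcp_rot': [-0.0, 0.139, 0.99, -0.001], 'wrist_force': [-0.531, 0.269, 0.597], 'ft_torque': [0.015, 0.008, -0.005], 'finger_force': 0.0, 'grip_width': 0.085}
top [ 0.41651905 -0.17625562  0.91716746]
cell 0.69 [259. 265.  17.  13.] [ 0.456 -0.117  0.01 ]
cell 0.58 [277. 311.  25.  26.] [ 0.353 -0.156  0.01 ]
cell 0.46 [296. 210.  24.  12.] [ 0.584 -0.204  0.01 ]
cradle 0.95 [247. 214.  22.  40.] [ 0.575 -0.09   0.01 ]
staples_box 0.63 [327. 174.  20.  28.] [ 0.669 -0.283  0.01 ]
test_weight 0.57 [327. 239.   9.  14.] [ 0.513 -0.275  0.01 ]
marker 0.63 [340. 296.  52.  31.] [ 0.384 -0.3    0.01 ]
sample_jar 0.93 [316. 130.  33.  36.] [ 0.782 -0.26   0.01 ]
side [0.30160745 0.50052424 0.5377234 ]
cell 0.76 [271. 224.  24.  24.] [ 0.588 -0.207  0.01 ]
cell 0.45 [376. 264.  16.  15.] [ 0.364 -0.162  0.01 ]
cell 0.18 [257. 249.  53.  44.] [ 0.582 -0.12   0.01 ]
cradle 0.77 [254. 249.  55.  41.] [ 0.586 -0.118  0.01 ]
staples_box 0.56 [250. 200.  30.  23.] [ 0.666 -0.275  0.01 ]
test_weight 0.55 [315. 212.   8.  24.] [ 0.519 -0.287  0.01 ]
marker 0.54 [380. 225.  25.  43.] [ 0.38  -0.289  0.01 ]
sample_jar 0.73 [203. 186.  28.  44.] [ 0.795 -0.291  0.01 ]
```

```bash
python3 - <<'E'
import cv2,numpy as np
a=cv2.imread("pics/top0.png")[110:340,210:400]; b=cv2.imread("pics/side0.png")[160:300,180:420]
a=cv2.resize(a,None,fx=2.6,fy=2.6,interpolation=cv2.INTER_CUBIC)
b=cv2.resize(b,None,fx=2.6*190/240*.64,fy=2.6*190/240*.64) if 0 else b
cv2.imwrite("pics/a.png",a); cv2.imwrite("pics/b.png",cv2.resize(b,None,fx=3.3,fy=3.3,interpolation=cv2.INTER_CUBIC))
E
```

```text
(no output)
```

View pics/a.png

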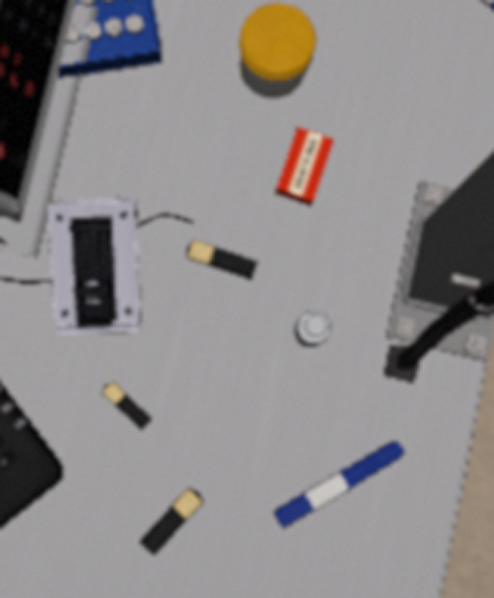

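View pics/b.png

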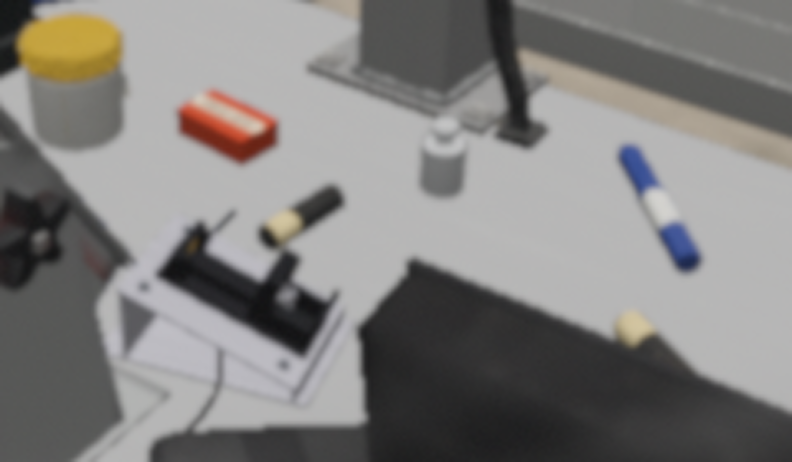

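View pics/top0.png

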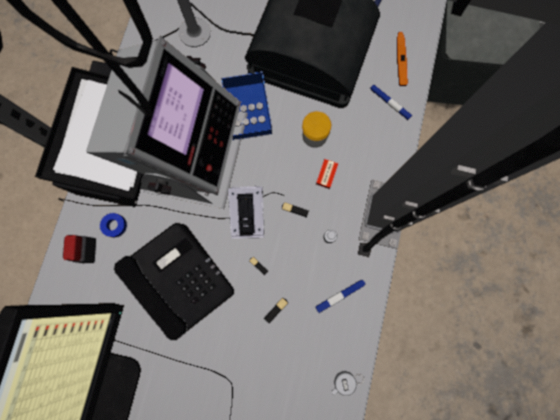

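```bash
cat > obs.py <<'E'
from h import *
def dims(n):
    p=capture(n); c=cam(p); return p,c
E
python3 - <<'E'
from h import *
p=capture("top"); c=cam(p)
for m in masks_of(p,"cell")[:3]:
    ys,xs=np.nonzero(m["pixels"]); pts=np.array([ray(c,(x,y),.012)[:2] for x,y in zip(xs,ys)],np.float32)
    print(m["conf"],cv2.minAreaRect(pts))
for uv in [(30+0,0)]: pass
# obstacles: dark black thing left-bottom of crop
for uv in [(62,470),(0,385),(60,205),(105,330),(20,220)]:
    u=(210+uv[0]/2.6,110+uv[1]/2.6); print(u,ray(c,u,0.0).round(3),ray(c,u,.1).round(3))
s=get_obs(); print(R.from_quat(np.roll(s["tcp_rot"],-1)).as_matrix().round(3))
m=capture("wrist"); print(np.round(m["mount"],4),np.round(m["K"],1))
E
```

```text
0.7 ((0.3558366894721985, -0.15308654308319092), (0.018912946805357933, 0.06402748823165894), 43.24560546875)
0.5 ((0.5829363465309143, -0.20155340433120728), (0.06177143007516861, 0.017384538426995277), 70.13632202148438)
(233.84615384615384, 290.7692307692308) [ 0.399 -0.058  0.   ] [ 0.401 -0.071  0.1  ]
(210.0, 258.0769230769231) [ 0.475 -0.003  0.   ] [ 0.469 -0.022  0.1  ]
(233.07692307692307, 188.84615384615384) [ 0.64  -0.056  0.   ] [ 0.615 -0.069  0.1  ]
(250.3846153846154, 236.9230769230769) [ 0.523 -0.097  0.   ] [ 0.511 -0.105  0.1  ]
(217.69230769230768, 194.6153846153846) [ 0.626 -0.019  0.   ] [ 0.603 -0.036  0.1  ]
[[-0.961  0.276 -0.   ]
 [ 0.276  0.961  0.   ]
 [ 0.     0.    -1.   ]]
[[-6.000e-04 -9.510e-01 -3.093e-01  7.900e-02]
 [ 1.000e+00 -8.000e-04  6.000e-04 -3.000e-04]
 [-8.000e-04 -3.093e-01  9.510e-01 -1.785e-01]
 [ 0.000e+00  0.000e+00  0.000e+00  1.000e+00]] [[306.    0.  280.5]
 [  0.  306.  204.7]
 [  0.    0.    1. ]]
```

View pics/side0.png

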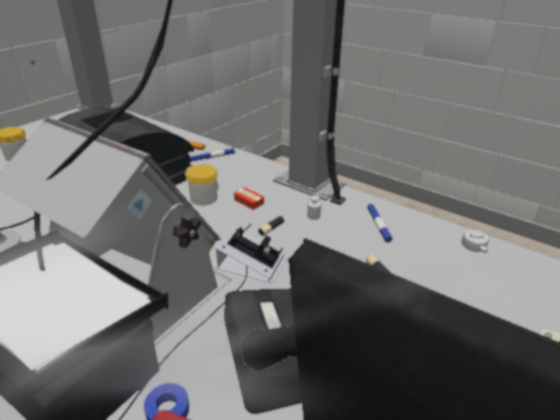

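```bash
python3 - <<'E'
from h import *
cs=cam(capture("side")); ct=cam(capture("top"))
def P(c): return c[0]@np.c_[c[1],c[2]]
for n,s,t in [("mon corner",(308,243),(122,306)),("printer corner",(180,208),(238,100)),("printer lowcorner",(193,300),(218,192)),("phone",(240,292),(180,224))]:
    X=cv2.triangulatePoints(P(cs),P(ct),np.float64(s),np.float64(t)).ravel(); X=X[:3]/X[3]
    print(n,X.round(3),proj(cs,X)-s,proj(ct,X)-t)
E
```

```text
mon corner [0.401 0.107 0.233] [[13.00943354  1.52373922]] [[ -3.08586651 -11.11052292]]
printer corner [ 0.769 -0.095  0.092] [[-20.40751523  -9.40257161]] [[ 7.52542804 22.47889613]]
printer lowcorner [ 0.653 -0.008 -0.049] [[3.50913292 0.93051538]] [[-1.20117547 -3.30483375]]
phone [0.54  0.05  0.064] [[-3.51788304 -0.88861983]] [[0.92775226 3.18343095]]
```

```bash
python3 -m jog '[[[85,0,0,-60,0,0,0.173],[85,0,0,-60,0,0,0.173],[85,0,0,-60,0,0,0.173],[85,0,0,-60,0,0,0.173],[85,0,0,-60,0,0,0.173],[85,-56.5,12,0,0,0,0],[85,-56.5,12,0,0,0,0],[85,-56.5,12,0,0,0,0],[85,-56.5,12,0,0,0,0],[85,-56.5,12,0,0,0,0],[85,-56.5,12,0,0,0,0],[85,-56.5,12,0,0,0,0],[85,-57,-18,0,0,0,0],[85,-57,-18,0,0,0,0],[85,-57,-18,0,0,0,0],[85,-57,-18,0,0,0,0],[85,-57,-18,0,0,0,0],[85,-57,-18,0,0,0,0],[85,-57,-18,0,0,0,0]]]' 30
```

```text
t: 3.32
eef_pos: [0.4695, -0.1178, 0.4954]
tcp_rot: [0.0, 0.541, 0.841, 0.001]
wrist_force: [1.3, -0.0, 0.1]
grip_width: 0.085
finger_force: 0.0
```

```bash
python3 -c "
from h import *
s=get_obs();print(s['eef_pos'],s['joint_pos'],R.from_quat(np.roll(s['tcp_rot'],-1)).as_matrix().round(3))"
```

```text
[ 0.46946775 -0.11780398  0.49536011] [-0.33554346  0.213264    0.69472609  1.4145934  -0.13685748  1.56128545
  0.77590771] [[-0.414  0.91   0.001]
 [ 0.91   0.414  0.001]
 [ 0.     0.001 -1.   ]]
```

```bash
python3 -m jog '[[[60,0,0,34,0,0,0.173],[60,0,0,34,0,0,0.173],[60,0,0,34,0,0,0.173],[60,0,0,34,0,0,0.173],[60,0,0,34,0,0,0.173],[60,0,0,34,0,0,0.173],[60,0,0,34,0,0,0.173]]]'
python3 - <<'E'
from h import *
s=get_obs(); p=capture("wrist"); save(p,"w1"); c=cam(p,s)
print(s["eef_pos"],s["joint_pos"].round(2) if hasattr(s["joint_pos"],"round") else s["joint_pos"])
print("campos",-c[1].T@c[2])
for l in ["cell","cell_plus","cradle"]:
    for m in masks_of(p,l)[:3]:
        ys,xs=np.nonzero(m["pixels"]); pts=np.array([ray(c,(x,y),.012)[:2] for x,y in zip(xs,ys)],np.float32)
        print(l,m["conf"],m["extent"],cv2.minAreaRect(pts))
E
```

```text
t: 4.2
eef_pos: [0.4697, -0.1159, 0.2562]
tcp_rot: [0.0, 0.925, 0.38, 0.0]
wrist_force: [0.3, 0.4, 0.4]
grip_width: 0.0602
finger_force: 0.0
[ 0.4696541  -0.11591285  0.25617655] [-0.43  0.43  0.88  1.9  -0.39  1.   -0.17]
campos [ 0.52570068 -0.06066173  0.43470679]
cell 0.78 [241.9, 235.1, 44.7, 15.4] ((0.35776853561401367, -0.15236590802669525), (0.019518069922924042, 0.06617055088281631), 44.66881561279297)
cell 0.62 [273.1, 170.7, 10.4, 38.5] ((0.45775288343429565, -0.11362017691135406), (0.051110994070768356, 0.014014005661010742), 44.54574966430664)
cell 0.59 [381.9, 149.1, 25.6, 49.7] ((0.5858608484268188, -0.20094481110572815), (0.068203404545784, 0.020961908623576164), 70.34866333007812)
cell_plus 0.81 [273.4, 169.0, 13.4, 38.8] ((0.4577486515045166, -0.11362700164318085), (0.05111994594335556, 0.016798272728919983), 43.9146614074707)
cell_plus 0.61 [245.8, 236.8, 39.8, 13.7] ((0.35779333114624023, -0.15239198505878448), (0.019519470632076263, 0.0660557895898819), 44.668766021728516)
cradle 0.94 [326.4, 94.0, 75.1, 77.2] ((0.5755792260169983, -0.08941919356584549), (0.04095672816038132, 0.107227623462677), 88.47595977783203)
```

View pics/w1.png

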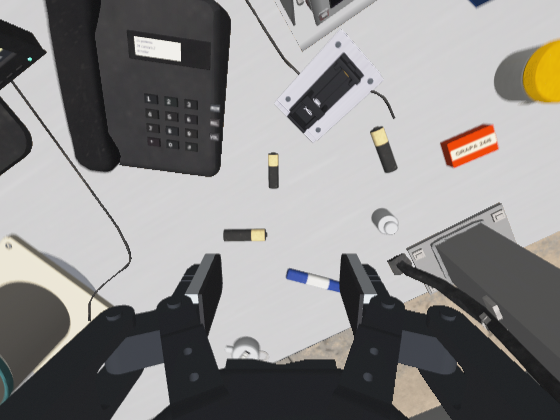

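```bash
cat > fit.py <<'E'
from h import *
from scipy.optimize import minimize
import workcell
print("grasp_offset",getattr(workcell,"grasp_offset",None))
def box(a,b): return np.array([[x,y,z] for x in (a[0],b[0]) for y in (a[1],b[1]) for z in (a[2],b[2])])/1000.
B=[box((-47,-18,0),(47,18,4)),box((25,-18,0),(31,18,22)),box((19,10,0),(29,15,22)),box((19,-15,0),(29,-10,22)),
   box((-31,10,0),(-19,15,37)),box((-31,-15,0),(-19,-10,37)),box((-29,-15,33),(-19,15,37))]
def pose(v): return R.from_euler("ZY",[v[2],-np.deg2rad(20)]).as_matrix(),np.array([v[0],v[1],.034])
def sil(c,v,s=4):
    Rm,t=pose(v); im=np.zeros((420*s,560*s),np.uint8)
    for b in B:
        q=proj(c,b@Rm.T+t); h=cv2.convexHull(np.round(q*s+s/2-.5).astype(np.int32)); cv2.fillConvexPoly(im,h,255)
    return cv2.resize(im,(560,420),interpolation=cv2.INTER_AREA)/255.
def fit(views,v0):
    def f(v): 
        e=0
        for c,m in views:
            a=sil(c,v); e+=1-np.minimum(a,m).sum()/np.maximum(a,m).sum()
        return e/len(views)
    r=minimize(f,v0,method="Nelder-Mead",options=dict(initial_simplex=np.array(v0)+np.array([[0,0,0],[.01,0,0],[0,.01,0],[0,0,.1]]),xatol=2e-4,fatol=1e-4))
    return r.x,r.fun
E
python3 - <<'E'
from fit import *
V={}
for n in ["wrist","top","side"]:
    s=get_obs(); p=capture(n); m=masks_of(p,"cradle")[0]; V[n]=(cam(p,s),m["pixels"].astype(float))
for k in [["wrist"],["top"],["side"],["wrist","top","side"]]:
    print(k,*fit([V[x] for x in k],[.565,-.095,0.0]))
v,_=fit([V["wrist"]],[.565,-.095,0.0])
p=capture("wrist"); im=p["pixels"][:,:,::-1].copy(); a=(sil(V["wrist"][0],v)>.5).astype(np.uint8)
cr=lambda x: cv2.resize(x[20:160,250:420],None,fx=4,fy=4,interpolation=cv2.INTER_CUBIC)
im=cr(im); mk=cr(V["wrist"][1].astype(np.uint8)*255); cs,_=cv2.findContours((cr(a*255)>127).astype(np.uint8),0,1); cv2.drawContours(im,cs,-1,(0,0,255),1)
cs,_=cv2.findContours((mk>127).astype(np.uint8),0,1); cv2.drawContours(im,cs,-1,(0,255,0),1)
cv2.imwrite("pics/fit1.png",im)
E
```

```text
grasp_offset 0.0187Traceback (most recent call last):
  File "<stdin>", line 4, in <module>
IndexError: list index out of range
```

```bash
python3 -m jog '[[[40,-2.5,-10,55,0,0,0],[40,0,0,55,0,0,0],[40,0,0,50,0,0,0],[40,0,0,35,0,0,0],[40,0,0,0,0,0,0]]]'
```

```text
t: 5.22
eef_pos: [0.4599, -0.1106, 0.0611]
tcp_rot: [-0.001, 0.924, 0.383, -0.001]
wrist_force: [0.6, -0.7, 0.1]
grip_width: 0.04
finger_force: 0.0
```

```bash
python3 -m jog '[[[40,0,0,30,0,0,0],[40,0,0,27,0,0,0],[40,0,0,0,0,0,0],[8,0,0,0,0,0,0],[8,0,0,0,0,0,0],[8,0,0,0,0,0,0],[8,0,0,0,0,0,0]]]' 40
```

```text
t: 6.1
eef_pos: [0.4609, -0.1108, 0.0054]
tcp_rot: [0.0, 0.924, 0.383, 0.0]
wrist_force: [0.0, -0.5, -0.1]
grip_width: 0.0078
finger_force: 0.0
```

```bash
python3 - <<'E'
from h import *
s=get_obs(); p=capture("wrist"); save(p,"w2"); c=cam(p,s); print(s["grip_width"],s["finger_force"],s["eef_pos"])
print("tcp px",proj(c,s["eef_pos"]))
for m in masks_of(p,"cell")[:3]:
    ys,xs=np.nonzero(m["pixels"]); pts=np.array([ray(c,(x,y),.012)[:2] for x,y in zip(xs,ys)],np.float32)
    print(m["conf"],m["extent"],cv2.minAreaRect(pts))
E
```

```text
0.00777396284022342 0.0 [ 0.46092809 -0.11075283  0.00535173]
tcp px [[280.03855275 236.53479062]]
0.96 [277.6, 247.8, 19.8, 81.1] ((0.4578038454055786, -0.11311613023281097), (0.05286651849746704, 0.013379274867475033), 45.54948425292969)
0.63 [532.8, 202.3, 54.5, 104.0] ((0.5840538144111633, -0.20118235051631927), (0.07248952239751816, 0.02189357578754425), 69.48344421386719)
```

View pics/w2.png

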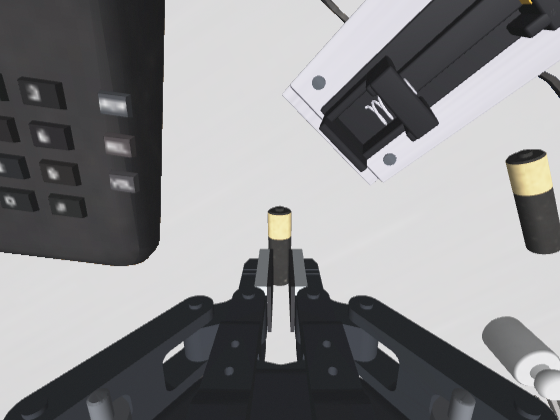

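```bash
python3 -m jog '[[[0,0,0,0,0,0,0],[0,0,0,0,0,0,0],[0,0,0,0,0,0,0]]]' 40; python3 - <<'E'
from h import *
s=get_obs(); p=capture("wrist"); c=cam(p,s); print(s["grip_width"],s["finger_force"],s["eef_pos"],s["wrist_force"])
im=p["pixels"][190:310,220:340,::-1]; cv2.imwrite("pics/w3.png",cv2.resize(im,None,fx=4.5,fy=4.5,interpolation=cv2.INTER_CUBIC))
E
```

```text
t: 6.58
eef_pos: [0.4606, -0.1108, 0.0049]
tcp_rot: [-0.0, 0.924, 0.383, -0.0]
wrist_force: [-0.3, 0.0, 0.2]
grip_width: 0.0001
finger_force: 0.0
0.00013289852750890526 0.0 [ 0.46061865 -0.11083688  0.00493219] [-0.33869042  0.01251109  0.19627736]
```

View pics/w3.png

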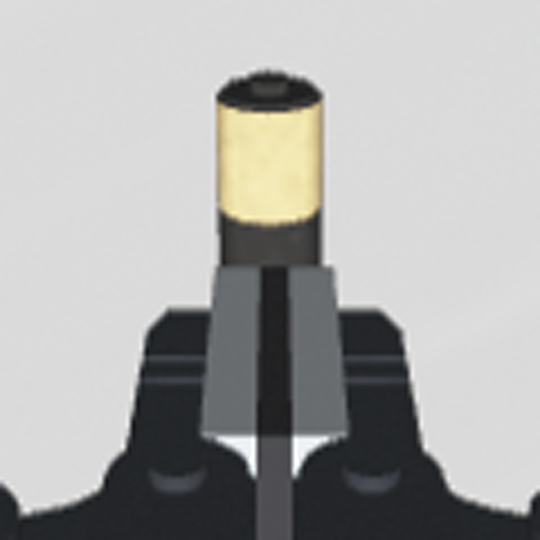

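```bash
python3 -m jog '[[[40,0,0,-5,0,0,0],[40,0,0,0,0,0,0],[40,0,0,0,0,0,0],[40,0,0,10,0,0,0],[40,0,0,5,0,0,0],[40,0,0,5,0,0,0],[40,0,0,0,0,0,0]]]' 40; python3 -c "
from h import *
s=get_obs();print(s['eef_pos'],s['joint_pos'],s['wrist_force'])
p=capture('wrist');c=cam(p,s);a=cv2.resize(p['pixels'][180:420,160:400,::-1],None,fx=2.4,fy=2.4,interpolation=cv2.INTER_CUBIC);cv2.imwrite('pics/w4.png',a)"
```

```text
t: 7.5
eef_pos: [0.4603, -0.1108, -0.0105]
tcp_rot: [-0.0, 0.924, 0.383, -0.0]
wrist_force: [-0.4, -0.2, -0.3]
grip_width: 0.0401
finger_force: 0.0
[ 0.46029899 -0.11079051 -0.01049821] [-0.08015596  0.79106033  0.38885301  2.15544181 -0.87761467  0.3583111
  0.26043254] [-0.42221709 -0.1508487  -0.30484368]
```

View pics/w4.png

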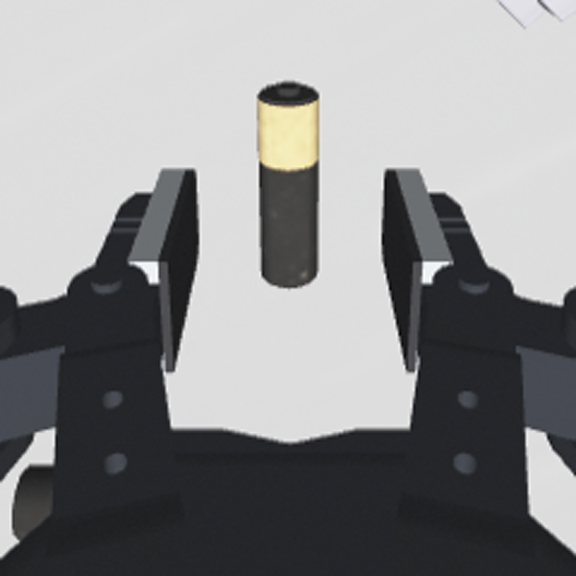

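```bash
python3 -m jog '[[[40,0,0,6,0,0,0],[40,0,0,6,0,0,0],[40,0,0,5,0,0,0],[6,0,0,0,0,0,0],[6,0,0,0,0,0,0],[6,0,0,0,0,0,0],[6,0,0,0,0,0,0]]]' 40
```

```text
t: 8.43
eef_pos: [0.4608, -0.1108, -0.0269]
tcp_rot: [0.0, 0.924, 0.383, 0.0]
wrist_force: [-0.9, 0.5, -0.4]
grip_width: 0.0131
finger_force: 40.0
```

```bash
python3 -m jog '[[[6,0,0,-12,0,0,0],[6,0,0,-30,0,0,0],[6,0,0,-35,0,0,0.157],[6,0,0,-35,0,0,0.157],[6,0,0,-35,0,0,0.157],[6,0,0,0,0,0,0.157],[6,0,0,0,0,0,0.157],[6,0,0,0,0,0,0]]]' 60; cat > look.py <<'E'
from fit import *
V={}
for n in ["wrist","top","side"]:
    s=get_obs(); p=capture(n); l=masks_of(p,"cradle")
    if n=="wrist": W=p; O=s
    if l: V[n]=(cam(p,s),l[0]["pixels"].astype(float)); print(n,l[0]["conf"],l[0]["extent"])
for k in [[x] for x in V]+[list(V)]: print(k,*fit([V[x] for x in k],[.565,-.095,0.0]))
v,_=fit([V["wrist"]],[.565,-.095,0.0])
print("grip",O["grip_width"],O["eef_pos"],O["tcp_rot"])
im=W["pixels"][:,:,::-1].copy()
for z,col in [(sil(V["wrist"][0],v),(0,0,255)),(V["wrist"][1],(0,255,0))]:
    cs,_=cv2.findContours((z>.5).astype(np.uint8),0,1); cv2.drawContours(im,cs,-1,col,1)
cv2.imwrite("pics/fit1.png",im)
E
python3 look.py
```

```text
t: 9.43
eef_pos: [0.4605, -0.1105, 0.1205]
tcp_rot: [0.0, 1.0, 0.001, 0.0]
wrist_force: [0.1, -0.3, -0.7]
grip_width: 0.012
finger_force: 61.5
grasp_offset 0.0187
wrist 0.61 [250.1, 65.2, 56.3, 125.9]
top 0.52 [250.6, 205.3, 12.4, 18.7]
side 0.74 [255.3, 248.6, 57.3, 38.1]
['wrist'] [ 0.56716358 -0.088439    0.01758874] 0.06229134367463296
['top'] [ 0.57611111 -0.10166667  0.11111111] 0.7819943480016148
['side'] [ 0.5772145  -0.08643968  0.02410939] 0.2571631778650122
['wrist', 'top', 'side'] [ 0.57544155 -0.0879799   0.0247642 ] 0.39178622861614815
grip 0.012035832763052168 [ 0.46053666 -0.11051955  0.12051414] [1.08547490e-04 9.99999156e-01 1.29452535e-03 2.16761618e-05]
```

View pics/fit1.png

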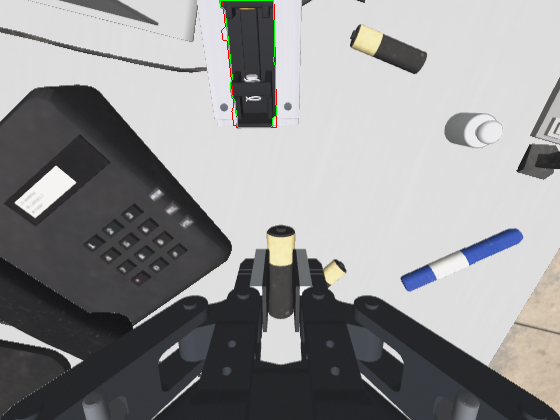

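```bash
python3 -m jog '[[[6,-22,-10,-6,0,0,0],[6,-22,-10,-6,0,0,0],[6,0,0,0,0,0,0]]]' 60; cat > look2.py <<'E'
import fit as F
from fit import *
s=get_obs(); p=capture("wrist"); l=masks_of(p,"cradle"); c=cam(p,s); m=l[0]["pixels"].astype(float)
print(l[0]["conf"],l[0]["extent"])
best=None
for x0,x1 in [(-47,47),(-63,31),(-55,39),(-51,43),(-59,35)]:
    F.B[0]=box((x0,-18,0),(x1,18,4)); r=fit([(c,m)],[.567,-.0884,0.02]); print(x0,x1,r)
    if best is None or r[1]<best[1]: best=(r[0],r[1],x0,x1)
v,_,x0,x1=best; Rm,t=pose(v)
a=cv2.resize(p["pixels"][:210,170:370,::-1],None,fx=2.8,fy=2.8,interpolation=cv2.INTER_CUBIC)
for (q,n) in [((25,0,22),"w"),((-19,0,33),"s"),((25,18,22),""),((25,-18,22),""),((-19,15,37),""),((-19,-15,37),""),((-29,15,37),""),((-29,-15,37),""),((x0,18,4),""),((x0,-18,4),""),((x1,18,4),""),((x1,-18,4),"")]:
    u=(proj(c,Rm@(np.array(q)/1000)+t)[0]-[170,0])*2.8; cv2.circle(a,tuple(np.int32(u)),3,(0,0,255),-1)
cs,_=cv2.findContours(cv2.resize(m[:210,170:370],None,fx=2.8,fy=2.8).round().astype(np.uint8),0,1); cv2.drawContours(a,cs,-1,(0,255,0),1)
cv2.imwrite("pics/fit2.png",a); np.savez("pics/d.npz",m=m,px=p["pixels"],K=c[0],R=c[1],t=c[2])
print(s["eef_pos"],s["tcp_rot"])
E
python3 look2.py
```

```text
t: 10.1
eef_pos: [0.4154, -0.09, 0.1322]
tcp_rot: [-0.001, 1.0, 0.0, -0.0]
wrist_force: [0.9, -0.5, 0.2]
grip_width: 0.0119
finger_force: 61.5
grasp_offset 0.0187
0.58 [278.8, 37.1, 44.8, 68.4]
-47 47 (array([ 0.57029693, -0.08733417,  0.04856663]), np.float64(0.03117606895318048))
-63 31 (array([ 0.58571699, -0.08755145,  0.02453566]), np.float64(0.02466321559538598))
-55 39 (array([ 0.57808704, -0.08734998,  0.03774741]), np.float64(0.026072135571554078))
-51 43 (array([ 5.74076122e-01, -8.82185696e-02, -2.06018112e-04]), np.float64(0.03254444199729423))
-59 35 (array([ 0.58169484, -0.08839764,  0.00538884]), np.float64(0.030278973103898155))
[ 0.41542413 -0.09004509  0.13217184] [-8.53159834e-04  9.99999505e-01  4.12648195e-04 -3.04373847e-04]
```

View pics/fit2.png

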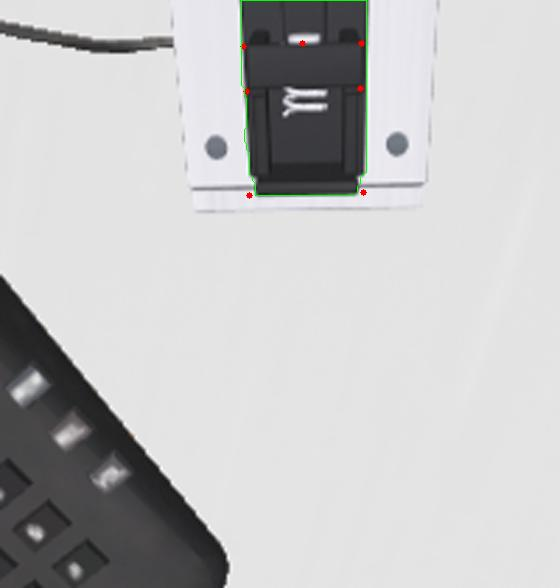

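```bash
python3 -m jog '[[[6,45,0,-25,0,0,0],[6,45,0,-20,0,0,0],[6,0,0,0,0,0,0]]]' 60; python3 look2.py; python3 - <<'E'
from h import *
d=np.load("pics/d.npz"); c=(d["K"],d["R"],d["t"]); m=d["m"]; ys,xs=np.nonzero(m); print(xs.min(),xs.max(),ys.min(),ys.max())
g=cv2.cvtColor(d["px"],cv2.COLOR_RGB2GRAY)
cx=int(np.median(xs)); print(cx,"col profile",ys.min()-3); print(g[ys.min()-3:ys.max()+4,cx-8:cx+12:4].T.tolist())
s=get_obs(); p=capture("wrist"); c=cam(p,s)
for k in masks_of(p,"cell")[:4]: print(k["conf"],k["extent"])
E
```

```text
t: 10.58
eef_pos: [0.5119, -0.0918, 0.1781]
tcp_rot: [0.002, 1.0, 0.002, 0.003]
wrist_force: [-0.6, 0.4, -0.7]
grip_width: 0.0116
finger_force: 61.5
grasp_offset 0.0187
0.59 [276.2, 125.3, 40.9, 99.3]
-47 47 (array([ 0.57508665, -0.08816335,  0.0075103 ]), np.float64(0.09445551581993383))
-63 31 (array([ 0.59031351, -0.08777172,  0.01548308]), np.float64(0.10348407296790152))
-55 39 (array([ 0.58287538, -0.08807153,  0.01467629]), np.float64(0.10015496776205979))
-51 43 (array([ 0.57887508, -0.08799428,  0.01158339]), np.float64(0.10238473627907185))
-59 35 (array([ 0.58660501, -0.08791881,  0.00955074]), np.float64(0.09893005996635473))
[ 0.51190732 -0.091811    0.17806036] [0.00177905 0.99999206 0.00238387 0.00265034]
256 295 75 174
276 col profile 72
[[230, 229, 229, 194, 99, 55, 57, 58, 57, 52, 42, 39, 41, 40, 39, 49, 57, 58, 57, 56, 55, 50, 53, 55, 57, 57, 57, 56, 56, 56, 56, 57, 56, 56, 57, 57, 56, 56, 57, 56, 57, 56, 56, 56, 55, 55, 56, 56, 56, 56, 56, 56, 56, 56, 55, 56, 55, 55, 55, 55, 55, 56, 55, 55, 55, 56, 55, 55, 55, 55, 55, 56, 49, 43, 55, 57, 55, 55, 55, 54, 54, 54, 53
[... 1281 characters left out ...]
, 46, 55, 56, 55, 55, 56, 55, 55, 54, 94, 114, 75, 55, 55, 54, 53, 44, 41, 40, 40, 40, 39, 40, 39, 39, 39, 39, 56, 57, 55, 163, 220, 226], [229, 229, 229, 162, 79, 56, 57, 57, 56, 49, 40, 40, 40, 40, 40, 52, 60, 60, 58, 56, 55, 50, 55, 55, 57, 56, 56, 56, 57, 56, 56, 56, 56, 57, 55, 56, 56, 57, 56, 56, 56, 56, 55, 56, 57, 56, 56, 55, 56, 56, 56, 57, 56, 55, 55, 55, 55, 55, 56, 56, 54, 55, 55, 55, 56, 55, 55, 55, 55, 55, 55, 55, 50, 47, 56, 55, 55, 54, 55, 54, 53, 54, 51, 54, 54, 54, 54, 55, 52, 43, 39, 38, 39, 40, 38, 39, 40, 40, 39, 38, 57, 58, 55, 172, 221, 226]]
0.93 [281.1, 272.7, 27.1, 95.8]
0.81 [335.8, 281.7, 21.9, 27.8]
0.58 [383.6, 105.4, 63.3, 40.7]
0.54 [276.9, 119.2, 39.2, 103.3]
```

```bash
cat > rows.py <<'E'
from fit import *
d=np.load("pics/d.npz"); c=(d["K"],d["R"],d["t"])
for x0 in (.570,.575,.58,.585,.59):
    Rm,t=pose([x0,-.088,.012])
    print(x0,[(n,proj(c,Rm@(np.array(q)/1000)+t)[0].round(1).tolist()) for n,q in dict(wall_in=(25,0,22),wall_out=(31,0,22),sprtop=(-19,0,23.5),sprlow=(-19,0,14.5),strapF=(-19,0,37),strapR=(-29,0,37),m47=(-47,0,4),m63=(-63,0,4),p47=(47,0,4),p31=(31,0,0)).items()])
g=cv2.cvtColor(d["px"],cv2.COLOR_RGB2GRAY)
for r in (80,89,100,120,149,165): print(r,g[r,248:304].tolist())
E
python3 rows.py
```

```text
grasp_offset 0.0187
0.57 [('wall_in', [275.9, 112.3]), ('wall_out', [275.8, 105.8]), ('sprtop', [276.5, 155.7]), ('sprlow', [276.6, 151.5]), ('strapF', [276.5, 162.4]), ('strapR', [276.6, 171.3]), ('m47', [277.0, 169.7]), ('m63', [277.2, 181.8]), ('p47', [275.6, 81.7]), ('p31', [275.9, 97.8])]
0.575 [('wall_in', [275.9, 106.6]), ('wall_out', [275.8, 100.0]), ('sprtop', [276.5, 150.7]), ('sprlow', [276.6, 146.5]), ('strapF', [276.5, 157.3]), ('strapR', [276.6, 166.3]), ('m47', [277.0, 165.2]), ('m63', [277.2, 177.5]), ('p47', [275.6, 75.9]), ('p31', [275.9, 92.2])]
0.58 [('wall_in', [275.9, 100.8]), ('wall_out', [275.8, 94.1]), ('sprtop', [276.5, 145.6]), ('sprlow', [276.6, 141.6]), ('strapF', [276.5, 152.1]), ('strapR', [276.6, 161.2]), ('m47', [277.0, 160.7]), ('m63', [277.2, 173.1]), ('p47', [275.6, 70.0]), ('p31', [275.9, 86.7])]
0.585 [('wall_in', [275.9, 95.0]), ('wall_out', [275.7, 88.2]), ('sprtop', [276.5, 140.5]), ('sprlow', [276.6, 136.5]), ('strapF', [276.5, 146.8]), ('strapR', [276.6, 156.1]), ('m47', [277.0, 156.1]), ('m63', [277.2, 168.8]), ('p47', [275.6, 64.0]), ('p31
[... 1090 characters left out ...]
 75, 56, 57, 57, 57, 56, 55, 56, 56, 56, 56, 45, 56, 55, 55, 54, 56, 55, 56, 55, 55, 56, 56, 47, 56, 56, 56, 55, 56, 56, 56, 57, 55, 55, 60, 142, 231, 230, 231, 233, 230, 231, 233, 233, 232]
149 [231, 231, 231, 232, 232, 232, 231, 231, 231, 231, 231, 231, 185, 48, 56, 55, 55, 55, 56, 55, 55, 55, 55, 55, 56, 55, 55, 55, 55, 55, 56, 55, 55, 55, 56, 55, 54, 54, 55, 54, 55, 54, 55, 55, 46, 68, 232, 232, 232, 233, 233, 232, 233, 234, 233, 232]
165 [222, 219, 217, 218, 220, 218, 220, 218, 218, 217, 221, 221, 221, 224, 210, 127, 55, 53, 52, 33, 39, 39, 40, 39, 39, 40, 39, 40, 40, 40, 40, 40, 40, 40, 41, 40, 40, 40, 39, 35, 52, 54, 58, 134, 224, 228, 229, 229, 228, 228, 227, 227, 225, 231, 232, 231]
```

```bash
python3 - <<'E'
from fit import *
s=get_obs(); p=capture("wrist"); c=cam(p,s); print(s["eef_pos"],s["tcp_rot"],max(abs(np.array(s["qvel"]))),s["joint_pos"])
g=cv2.cvtColor(p["pixels"],cv2.COLOR_RGB2GRAY).astype(int)
for x0 in (.583,.587):
    Rm,t=pose([x0,-.088,.012])
    print(x0,[(n,proj(c,Rm@(np.array(q)/1000)+t)[0].round(1).tolist()) for n,q in dict(wall_in=(25,0,22),wall_out=(31,0,22),wl=(28,18,22),wr=(28,-18,22),sprtop=(-19,0,23.5),strapF=(-19,0,37),strapR=(-29,0,37),sl=(-24,15,37),sr=(-24,-15,37)).items()])
u=int(proj(c,Rm@np.array([0,0,.02])+t)[0][0]); print(u,[(r,*g[r,[u-3,u+1,u+5]]) for r in list(range(78,104))+list(range(128,170))])
for r in (90,93,96,99,149,152,155): print(r,np.nonzero(g[r,240:320]<140)[0][[0,-1]]+240)
# held cell: mid and nub
m=[k for k in masks_of(p,"cell") if abs(k["extent"][0]-281)<12 and k["extent"][1]>200][0]
T=R.from_quat(np.roll(s["tcp_rot"],-1)).as_matrix()
print(m["extent"])
for x in(-5,-4,-3,-2): print(x,[proj(c,T@np.array([x+dx,0,dz])/1000+s["eef_pos"] if 0 else T@(np.array([x+dx,0,dz])/1000)+s["eef_pos"])[0].round(1).tolist() for dx,dz in [(25,-33.9),(25,-40.9),(25,-26.9),(-25,-40.9)]])
E
```

```text
grasp_offset 0.0187
[ 0.50551796 -0.0909552   0.17630352] [-1.73119871e-04  9.99999564e-01 -1.38536791e-04 -9.06609293e-04] 0.0072990555670266214 [-0.50909134  0.67122944  1.02805375  1.93012974 -0.70820947  0.95831894
 -0.70707015]
0.583 [('wall_in', [276.7, 88.7]), ('wall_out', [276.6, 81.7]), ('wl', [256.4, 85.5]), ('wr', [297.0, 85.0]), ('sprtop', [277.6, 135.2]), ('strapF', [277.6, 141.5]), ('strapR', [277.8, 151.0]), ('sl', [261.9, 146.5]), ('sr', [293.4, 146.1])]
0.587 [('wall_in', [276.7, 83.9]), ('wall_out', [276.6, 76.8]), ('wl', [256.2, 80.7]), ('wr', [297.1, 80.1]), ('sprtop', [277.6, 131.0]), ('strapF', [277.6, 137.2]), ('strapR', [277.8, 146.8]), ('sl', [261.8, 142.2]), ('sr', [293.5, 141.8])]
277 [(78, np.int64(55), np.int64(56), np.int64(56)), (79, np.int64(61), np.int64(62), np.int64(61)), (80, np.int64(59), np.int64(60), np.int64(61)), (81, np.int64(57), np.int64(57), np.int64(58)), (82, np.int64(56), np.int64(56), np.int64(56)), (83, np.int64(55), np.int64(55), np.int64(57)), (84, np.int64(83), np.int64(83), np.int64(82)), (85, np.int64(65), np.int64(66), np.int64(
[... 2656 characters left out ...]
4(39)), (164, np.int64(40), np.int64(40), np.int64(41)), (165, np.int64(50), np.int64(54), np.int64(56)), (166, np.int64(56), np.int64(58), np.int64(59)), (167, np.int64(55), np.int64(55), np.int64(54)), (168, np.int64(129), np.int64(125), np.int64(125)), (169, np.int64(217), np.int64(217), np.int64(217))]
90 [258 295]
93 [259 295]
96 [259 295]
99 [259 295]
149 [251 306]
152 [252 294]
155 [263 294]
[280.2, 270.7, 30.3, 97.8]
-5 [[280.0, 227.9], [280.0, 233.3], [280.0, 222.9], [280.1, 319.2]]
-4 [[280.0, 226.0], [280.0, 231.4], [280.0, 221.1], [280.1, 317.6]]
-3 [[280.0, 224.2], [280.0, 229.5], [280.0, 219.3], [280.1, 316.1]]
-2 [[280.0, 222.4], [280.0, 227.6], [280.0, 217.6], [280.1, 314.5]]
```

```bash
cat > plan.py <<'E'
from h import *
import sys
C0=np.array([.587,-.088,.034]); YAW=.012; M=np.array([-5,0,-34.])/1000
def target(xm,zm,th,y=0):
    Rc=R.from_euler("ZY",[YAW,-np.deg2rad(20)]); Rt=R.from_euler("ZY",[YAW,-np.deg2rad(20+th)])*R.from_matrix(np.diag([1,-1,-1]))
    return Rt, Rc.apply(np.array([xm,y,zm])/1000)+C0-Rt.apply(M)
def delta(a,b):
    return (a[0].inv().apply(b[1]-a[1])*1000).round(1),(a[0].inv()*b[0]).as_rotvec().round(3)
def cur():
    s=get_obs(); return R.from_quat(np.roll(s["tcp_rot"],-1)),np.array(s["eef_pos"])
def where():   # cell mid pose in cradle frame
    r,p=cur(); Rc=R.from_euler("ZY",[YAW,-np.deg2rad(20)])
    print("mid",(Rc.inv().apply(p+r.apply(M)-C0)*1000).round(1),"axis",Rc.inv().apply(r.apply([1,0,0])).round(3))
E
python3 - <<'E'
from plan import *
where()
a=cur(); pre=target(10,60,14); b=target(9,27,14); cc=target(-3.5,27,14); d=target(-2.5,23,7); e=target(-1,19.3,0)
for n,x,y in [("pre",a,pre),("b",pre,b),("c",b,cc),("d",cc,d),("e",d,e)]: print(n,*delta(x,y),"tcp",y[1].round(3))
T=R.from_quat([.925,.38,0,0]).as_matrix()
o=dict(tcp_rot=[0,.9247,.3806,0],eef_pos=[.4697,-.1159,.2562]); p=capture("wrist"); c=cam(p,o)
for uv in [(303,50),(290,35),(375,5),(280,0)]: print(uv,ray(c,uv,0).round(3),ray(c,uv,.1).round(3))
E
```

```text
mid [-20.8  -1.8 195.4] axis [ 0.939 -0.012 -0.343]
pre [ 93.6  -2.9 108. ] [ 0.003  0.595 -0.012] tcp [ 0.599 -0.088  0.068]
b [-9.   0.  31.8] [0. 0. 0.] tcp [ 0.609 -0.088  0.037]
c [-12.1  -0.   -3. ] [0. 0. 0.] tcp [ 0.598 -0.088  0.033]
d [-4.2 -0.   4.5] [-0.    -0.122 -0.   ] tcp [ 0.597 -0.088  0.027]
e [-3.1  0.   4.2] [ 0.    -0.122  0.   ] tcp [ 0.596 -0.088  0.022]
(303, 50) [ 0.595 -0.033  0.   ] [ 0.579 -0.039  0.1  ]
(290, 35) [ 0.595 -0.009  0.   ] [ 0.579 -0.021  0.1  ]
(375, 5) [ 0.692 -0.06   0.   ] [ 0.654 -0.06   0.1  ]
(280, 0) [0.613 0.027 0.   ] [0.593 0.007 0.1  ]
```

```bash
python3 -m jog '[[[6,0,0,0,0,0.149,0],[6,0,0,0,0,0.149,0],[6,0,0,0,0,0.149,-0.012],[6,0,0,0,0,0.148,0],[6,0,0,0,0,0,0],[6,0,0,0,0,0,0]]]' 50; python3 -c "
from plan import *
where(); a=cur(); print(delta(a,target(10,60,14)),a[1])
m=masks_of(capture('wrist'),'cell'); print([(k['conf'],k['extent']) for k in m[:3]])"
```

```text
t: 11.68
eef_pos: [0.5125, -0.0955, 0.1965]
tcp_rot: [-0.014, 0.976, 0.001, 0.217]
wrist_force: [0.8, 0.2, -0.4]
grip_width: 0.0116
finger_force: 61.5
mid [-22.5  -7.3 211.7] axis [ 0.996 -0.015  0.089]
(array([ 24. ,  -3.3, 152.9]), array([-0.022,  0.155, -0.016])) [ 0.51250886 -0.09546556  0.19654277]
[(0.82, [370.0, 183.4, 52.7, 31.4]), (0.78, [279.2, 272.7, 26.5, 98.8]), (0.18, [279.5, 189.2, 33.4, 77.8])]
```

```bash
python3 -m jog '[[[6,0,0,0,-0.011,0.08,-0.008],[6,0,0,0,-0.011,0.08,-0.008],[6,0,0,0,0,0,0]]]' 50; python3 -c "
from plan import *
where(); a=cur(); print(delta(a,target(10,60,14)),a[1],get_obs()['joint_pos'])"
```

```text
t: 12.15
eef_pos: [0.5186, -0.1018, 0.2411]
tcp_rot: [-0.011, 0.964, 0.01, 0.264]
wrist_force: [0.4, -0.1, -0.5]
grip_width: 0.012
finger_force: 61.5
mid [ -4.8 -13.7 250.6] axis [0.983 0.003 0.185]
(array([-18.8,  -9.2, 189.9]), array([-0.02 ,  0.058,  0.002])) [ 0.51861218 -0.10180871  0.24112606] [ 0.07679315  0.2122096   0.2125929   2.31123061 -1.0991072   0.23397249
 -0.24459522]
```

```bash
cat > kin.py <<'E'
from h import *
import itertools,json
from scipy.optimize import least_squares
s=get_obs()
D=[([-1.357,.629,.038,1.518,-.027,.996,-.02],(.179,.624,.194),[0,.139,.99,-.001]),
([-.33554,.21326,.69473,1.41459,-.13686,1.56129,.77591],(.46947,-.1178,.49536),[0,.541,.841,.001]),
([-.08016,.79106,.38885,2.15544,-.87761,.35831,.26043],(.4603,-.11079,-.0105),[0,.924,.383,0]),
([-.50909,.67123,1.02805,1.93013,-.70821,.95832,-.70707],(.50552,-.09096,.1763),[-.00017,1,-.00014,-.0009]),
(list(s["joint_pos"]),s["eef_pos"],s["tcp_rot"])]
Q=np.array([d[0] for d in D]); P=np.array([d[1] for d in D]); RT=[R.from_quat(np.roll(d[2],-1)) for d in D]
ax="zyzyzyz"
def chain(q,sg): return [R.from_euler(a,x*y) for a,x,y in zip(ax,q,sg)]
def frames(q,sg,b):
    r=R.from_euler("z",b); F=[r]
    for k in chain(q,sg): r=r*k; F.append(r)
    return F
if __name__=="__main__":
    best=[]
    for sg in itertools.product([1,-1],repeat=7):
        for b0 in (0,1.57,3.14,-1.57):
          def f(v):
            Rc=R.from_rotvec(v[1:4]); return np.concatenate([(RT[i].inv()*frames(Q[i],sg,v[0])[7]*Rc).as_rotvec() for i in range(len(D))])
          Rc0=(frames(Q[0],sg,b0)[7].inv()*RT[0]).as_rotvec()
          r=least_squares(f,np.r_[b0,Rc0],max_nfev=30); best.append((r.cost,sg,r.x.tolist()))
    best.sort(key=lambda t:t[0])
    for t in best[:6]: print(t)
    c,sg,v=best[0]
    # positions: offsets (x,z) in frames 0(z),2,3,4,5,6,7
    def A(q):
        F=[k.as_matrix() for k in frames(q,sg,v[0])]
        return np.c_[F[0][:,2],F[2][:,2],F[2][:,0],F[4][:,2],F[4][:,0],F[6][:,2],F[6][:,0]]
    M=np.vstack([A(q) for q in Q]); L,res,rk,sv=np.linalg.lstsq(M,P.ravel(),rcond=None)
    print("L",L.round(4),"res",(M@L-P.ravel()).round(4),rk)
    json.dump(dict(sg=sg,v=v,L=L.tolist()),open("kin.json","w"))
E
python3 kin.py
```

```text
(np.float64(1.942963360892999e-06), (-1, -1, -1, -1, -1, -1, -1), [3.1418767034666457, -0.00028168955191341894, -0.0005930829218412747, 4.712383004947676])
(np.float64(1.942963360893112e-06), (-1, -1, -1, -1, -1, -1, -1), [3.141876703129255, 9.389699844894164e-05, 0.00019769525129340274, -1.5708022415850547])
(np.float64(1.9429633608933165e-06), (-1, 1, -1, 1, -1, 1, -1), [0.0002840496062618098, -0.00019769495108927507, 9.38968522976155e-05, 1.5707904009998985])
(np.float64(1.9429633608933423e-06), (-1, -1, -1, -1, -1, -1, -1), [-3.1413086038726186, 9.389699487156197e-05, 0.00019769527982270668, -1.5708022414003449])
(np.float64(1.9429633608933855e-06), (-1, 1, -1, 1, -1, 1, -1), [0.00028404974783731354, -0.00019769496405011014, 9.389684272530166e-05, 1.5707904011385059])
(np.float64(1.942963360893546e-06), (-1, 1, -1, 1, -1, 1, -1), [0.00028404971950477507, -0.000197694954888343, 9.38968408381005e-05, 1.5707904011070144])
L [0.3476 0.5641 0.0326 0.3846 0.0032 0.4161 0.025 ] res [-0.0252  0.0119  0.0062 -0.0013  0.0073 -0.0057 -0.0008  0.0028  0.0023
  0.0004 -0.0081 -0.0023 -0.0001  0.0051 -0.0005] 7
```

```bash
cat >> plan.py <<'E'
def bench(x,y,z,lean=0.,mid=M):  # level cell, yaw 0; lean = tool leaning to nub side (deg)
    Rt=R.from_matrix(np.diag([1,-1,-1]))
    return Rt, np.array([x,y,z])-Rt.apply(mid)
E
python3 -m jog '[[[6,-15,0,0,0,-0.15,0],[6,-15,0,0,0,-0.15,0],[6,0,0,0,0,-0.15,0],[6,0,0,0,0,-0.08,0],[6,0,0,0,0,0,0]]]' 50; python3 -c "
from plan import *
a=cur(); print(a[1],delta(a,bench(.455,-.115,.0075)),get_obs()['joint_pos'])"
```

```text
t: 12.78
eef_pos: [0.5045, -0.094, 0.2292]
tcp_rot: [-0.017, 0.999, 0.019, 0.043]
wrist_force: [-0.4, -0.5, -1.2]
grip_width: 0.0118
finger_force: 61.5
[ 0.50454521 -0.09401191  0.22917687] (array([-67.3,  27.2, 250.1]), array([-0.033, -0.086,  0.038])) [-0.26773444  0.40187539  0.60604057  1.93691803 -0.38641875  0.83241124
 -0.98383933]
```

```bash
python3 -m jog '[[[6,0,0,0,-0.033,-0.086,0.038],[6,-11,5,55,0,0,0],[6,-11,5,55,0,0,0],[6,-11,5,55,0,0,0],[6,-11,5,50,0,0,0],[6,0,0,0,0,0,0]]]' 50; python3 -c "
from plan import *
a=cur(); print(a[1],delta(a,bench(.455,-.115,.0075)),get_obs()['joint_pos'])"
```

```text
t: 13.52
eef_pos: [0.4544, -0.1143, 0.013]
tcp_rot: [-0.002, 1.0, -0.003, -0.003]
wrist_force: [0.0, 0.6, -0.2]
grip_width: 0.0115
finger_force: 61.5
[ 0.45443454 -0.11426669  0.01300347] (array([ 5.8,  0.9, 39.5]), array([-0.004,  0.006, -0.006])) [-0.02557516  0.72631923  0.3202595   2.15401087 -0.64114513  0.36175869
 -0.74862906]
```

```bash
python3 -m jog '[[[6,5,1,33,0,0,0],[6,0,0,0,0,0,0],[6,0,0,5,0,0,0],[6,0,0,0,0,0,0]]]' 40;  python3 -c "
from plan import *
a=cur(); print(a[1],delta(a,bench(.455,-.115,.0075)))"; python3 -m jog '[[[32,0,0,0,0,0,0],[32,0,0,0,0,0,0],[32,0,0,0,0,0,0],[32,-5.5,0,0,0,-0.105,0],[32,-5.5,0,0,0,-0.105,0],[32,0,0,0,0,0,0]]]' 40;  python3 -c "
from plan import *
a=cur(); print(a[1],a[0].apply([1,0,0]))
s=get_obs();p=capture('wrist');c=cam(p,s)
for m in masks_of(p,'cell')[:4]:
    ys,xs=np.nonzero(m['pixels']); pts=np.array([ray(c,(x,y),.012)[:2] for x,y in zip(xs,ys)],np.float32)
    print(m['conf'],m['extent'],cv2.minAreaRect(pts))
"
```

```text
t: 14.02
eef_pos: [0.4651, -0.1154, -0.0215]
tcp_rot: [-0.001, 1.0, -0.002, 0.002]
wrist_force: [-0.8, 0.4, -0.7]
grip_width: 0.0118
finger_force: 61.5
[ 0.46510422 -0.1154113  -0.02145765] (array([-5.1, -0.4,  5. ]), array([-0.002, -0.004, -0.003]))
t: 14.78
eef_pos: [0.4553, -0.1152, -0.0228]
tcp_rot: [-0.001, 0.995, -0.0, -0.103]
wrist_force: [-1.4, -0.1, -0.2]
grip_width: 0.0321
finger_force: 0.0
[ 0.45534545 -0.11523578 -0.02279775] [ 9.78840510e-01 -3.35871320e-04 -2.04624394e-01]
0.95 [281.4, 262.3, 25.8, 86.4] ((0.4624892771244049, -0.11555253714323044), (0.01423625834286213, 0.0580701008439064), 88.82935333251953)
0.64 [534.6, 12.0, 49.5, 22.3] ((0.5769779086112976, -0.20384202897548676), (0.020150039345026016, 0.005640936084091663), 70.63226318359375)
0.58 [373.5, 367.0, 2.2, 20.0] ((0.37527450919151306, -0.17824405431747437), (0.013581590726971626, 0.002646978246048093), 8.807361602783203)
```

```bash
python3 -m jog '[[[32,-0.6,0,5,0,0,0],[32,0,0,0,0,0,0],[32,0,0,0,0,0,0]]]' 40;  python3 -m jog '[[[6,0,0,0,0,0,0],[6,0,0,0,0,0,0],[6,0,0,0,0,0,0],[6,0,0,0,0,0,0]]]' 40;  python3 -c "
from plan import *
a=cur(); print(a[1],a[0].apply([1,0,0]),get_obs()['joint_pos'])"
```

```text
t: 15.25
eef_pos: [0.4515, -0.1155, -0.0267]
tcp_rot: [-0.002, 0.995, -0.002, -0.104]
wrist_force: [-0.1, -0.2, -0.7]
grip_width: 0.032
finger_force: 0.0
t: 15.75
eef_pos: [0.452, -0.1155, -0.0266]
tcp_rot: [-0.002, 0.995, -0.002, -0.104]
wrist_force: [-0.8, 0.2, 4.8]
grip_width: 0.0126
finger_force: 39.6
[ 0.45197084 -0.11550802 -0.0265613 ] [ 0.97853477 -0.00324812 -0.2060562 ] [-0.13168022  0.89987846  0.47043115  1.97078404 -0.57406115  0.62411951
 -0.84361358]
```

```bash
sed -i 's/M=np.array(\[-5,0,-34.\])/M=np.array([.4,0,-34.4])/; s/20+th)\])\*R/20+th-11.9)])*R/; s/r.apply(\[1,0,0\])).round(3))/r.apply([np.cos(.2077),0,-np.sin(.2077)])).round(3))/' plan.py; python3 -m jog '[[[6,-2,0,-10,0,0,0],[6,-8,0,-39,0,0,0],[6,-8,0,-39,0,0.1,0],[6,0,0,-40,0,0.1,0],[6,25,-9,-10,0,0,0],[6,25,-9,0,0,0,0],[6,25,-9,0,0,0,0],[6,0,0,0,0,0,0]]]' 50;  python3 -c "
from plan import *
where(); a=cur(); print(a[1],delta(a,target(10,60,14)),target(10,60,14)[1],get_obs()['joint_pos'])"; grep -n "cos(.2077)\|11.9" plan.py
```

```text
t: 16.75
eef_pos: [0.5335, -0.0879, 0.1124]
tcp_rot: [-0.002, 1.0, -0.0, -0.003]
wrist_force: [-0.6, 0.6, -0.2]
grip_width: 0.0124
finger_force: 50.3
mid [-11.1   0.6 124. ] axis [ 0.989 -0.013 -0.147]
[ 0.53354937 -0.08793593  0.11235592] (array([55.2,  0.1, 50.2]), array([-0.001,  0.392, -0.013])) [ 0.58844712 -0.08798263  0.06177868] [-0.25658752  0.65870193  0.5781377   1.90969014 -0.52460787  0.73524618
 -0.94409864]
5:    Rc=R.from_euler("ZY",[YAW,-np.deg2rad(20)]); Rt=R.from_euler("ZY",[YAW,-np.deg2rad(20+th-11.9)])*R.from_matrix(np.diag([1,-1,-1]))
13:    print("mid",(Rc.inv().apply(p+r.apply(M)-C0)*1000).round(1),"axis",Rc.inv().apply(r.apply([np.cos(.2077),0,-np.sin(.2077)])).round(3))
```

```bash
python3 -m jog '[[[6,35,0,0,0,0,-0.013],[6,25,0,0,0,0.06,0],[6,0,0,0,0,0.085,0],[6,0,0,0,0,0.085,0],[6,0,0,0,0,0.085,0],[6,0,0,0,0,0.075,0],[6,0,0,0,0,0,0]]]' 50;  python3 -c "
from plan import *
where(); a=cur(); print(a[1],delta(a,target(10,60,14)),delta(a,target(10,40,14)),get_obs()['joint_pos'])"
```

```text
t: 17.62
eef_pos: [0.5927, -0.0902, 0.1172]
tcp_rot: [-0.004, 0.984, 0.003, 0.18]
wrist_force: [0.4, -0.4, -0.1]
grip_width: 0.0124
finger_force: 50.3
mid [ 33.8  -2.5 110.7] axis [ 0.976 -0.008  0.219]
[ 0.5927323  -0.09021639  0.11722505] (array([-23.7,  -1.8,  50.3]), array([-0.005,  0.023, -0.007])) (array([-23.9,  -1.7,  70.3]), array([-0.005,  0.023, -0.007])) [-0.04660663  0.55443786  0.2736348   2.12355985 -1.06427722  0.24011255
 -0.38975898]
```

```bash
python3 -m jog '[[[6,-12,-1,20,-0.005,0,-0.007],[6,-12,-1,20,0,0,0],[6,0,0,10,0,0,0],[6,0,0,0,0,0,0],[6,0,0,0,0,0,0]]]' 50;  python3 -c "
from plan import *
where(); a=cur(); print(a[1],delta(a,target(10,45,12)),delta(a,target(10,27,12)),get_obs()['joint_pos'])"
```

```text
t: 18.25
eef_pos: [0.6002, -0.0904, 0.0808]
tcp_rot: [-0.005, 0.987, 0.008, 0.162]
wrist_force: [-0.7, 0.8, 0.4]
grip_width: 0.0125
finger_force: 50.3
mid [29.6 -2.9 73.9] axis [0.983 0.002 0.184]
[ 0.6002254  -0.09041568  0.08083078] (array([-18.1,  -2.4,  29.3]), array([-0.009,  0.025,  0.004])) (array([-17.7,  -2.2,  47.3]), array([-0.009,  0.025,  0.004])) [-0.03058054  0.63167706  0.25133854  2.09155638 -1.09886906  0.23338301
 -0.35040053]
```

```bash
cat >> plan.py <<'E'
def bench2(x,y,z,lean,mid=M):
    Rt=R.from_euler("Y",np.deg2rad(lean))*R.from_matrix(np.diag([1,-1,-1])); return Rt,np.array([x,y,z])/1000-Rt.apply(mid)
E
python3 -m jog '[[[6,0,0,-40,0,-0.1,0],[6,-30,0,-25,0,-0.15,0],[6,-40,4,0,0,-0.15,0],[6,-40,4,0,0,-0.12,0],[6,-30,4,0,0,0,0],[6,0,0,0,0,0,0]]]' 50;  python3 -c "
from plan import *
a=cur(); print(a[1],a[0].apply([1,0,0]),delta(a,bench2(455,-115,60,11.9)),delta(a,bench2(455,-115,8,11.9)),get_obs()['joint_pos'])"
```

```text
t: 19.0
eef_pos: [0.4476, -0.1049, 0.1257]
tcp_rot: [-0.006, 0.997, 0.011, -0.082]
wrist_force: [0.1, -0.2, -0.6]
grip_width: 0.0124
finger_force: 50.3
[ 0.44759338 -0.10491745  0.12570761] [ 0.98643763  0.02285898 -0.16253695] (array([15.8, 11.5, 97.9]), array([-0.01 , -0.044,  0.023])) (array([ 24.3,  12.2, 149.2]), array([-0.01 , -0.044,  0.023])) [-0.35043575  0.6893793   0.80550384  1.96329401 -0.5520318   0.91251471
 -0.78593135]
```

```bash
python3 -m jog '[[[6,6,3,35,0,0,0],[6,6,3,35,0,0,0],[6,6,3,35,0,0,0],[6,6,3,35,-0.01,-0.044,0.023],[6,0,0,0,0,0,0],[6,0,0,0,0,0,0]]]' 50;  python3 -c "
from plan import *
a=cur(); print(a[1],a[0].apply([1,0,0]),delta(a,bench2(455,-115,7.5,11.9)),get_obs()['joint_pos'])"
```

```text
t: 19.75
eef_pos: [0.4513, -0.1151, -0.016]
tcp_rot: [0.001, 0.995, 0.001, -0.102]
wrist_force: [0.5, 0.1, -0.0]
grip_width: 0.0123
finger_force: 50.3
[ 0.45127658 -0.11509848 -0.01604695] [ 0.97908205  0.00230187 -0.2034528 ] (array([-1.6, -0.1, 10.6]), array([ 0.001, -0.003,  0.002])) [-0.23130669  0.92849103  0.63548772  1.97831266 -0.72898587  0.70404845
 -0.6843729 ]
```

```bash
python3 -m jog '[[[6,-1.8,0,9,0,0,0],[6,0,0,1.2,0,0,0],[6,0,0,0,0,0,0],[32,0,0,0,0,0,0],[32,0,0,0,0,0,0],[32,0,0,0,0,0,0],[32,-3.9,0,-1.4,0,-0.114,0],[32,-3.9,0,-1.4,0,-0.114,0],[32,0,0,0,0,0,0],[32,0,0,0,0,0,0]]]' 50;  python3 -c "
from plan import *
a=cur(); print(a[1],a[0].apply([1,0,0]),get_obs()['joint_pos'])
s=get_obs();p=capture('wrist');c=cam(p,s)
m=masks_of(p,'cell')[0]
ys,xs=np.nonzero(m['pixels']); print(m['conf'],m['extent'],xs[ys>ys.max()-3].mean(),xs[ys<ys.min()+3].mean())
for x in (451,453,455,457): print(x,[proj(c,np.array(q)/1000)[0].round(1).tolist() for q in [(x+25,-115,0),(x+25,-115,14),(x-25,-115,14)]])
"
```

```text
t: 21.0
eef_pos: [0.4391, -0.1149, -0.0219]
tcp_rot: [0.0, 0.977, 0.001, -0.215]
wrist_force: [-0.4, -0.5, -0.3]
grip_width: 0.0321
finger_force: 0.0
[ 0.43911104 -0.11492089 -0.02191034] [ 0.90724182  0.00105242 -0.4206081 ] [-0.2616245   1.06524117  0.70500153  1.78216696 -0.59227118  0.99673673
 -0.83069623]
0.67 [280.2, 257.1, 25.7, 80.4] 280.74074074074076 280.5
451 [[280.3, 221.4], [280.3, 243.0], [280.3, 299.2]]
453 [[280.3, 218.6], [280.3, 240.2], [280.3, 297.3]]
455 [[280.3, 215.7], [280.3, 237.3], [280.3, 295.5]]
457 [[280.3, 212.8], [280.3, 234.4], [280.3, 293.6]]
```

```bash
python3 -m jog '[[[6,0,0,0,0,0,0],[6,0,0,0,0,0,0],[6,0,0,0,0,0,0],[6,0,0,0,0,0,0]]]' 50;  python3 -c "
from plan import *
s=get_obs();print(s['wrist_force'])
a=cur(); print(a[1],a[0].apply([1,0,0]),'M',a[0].inv().apply(np.array([.4535,-.115,.007])-a[1])*1000)
p=capture('wrist');c=cam(p,s)
m=masks_of(p,'cell')[0]; print(m['extent'])"
```

```text
t: 21.6
eef_pos: [0.4397, -0.1149, -0.0212]
tcp_rot: [0.0, 0.976, 0.001, -0.216]
wrist_force: [-0.1, 1.0, 6.2]
grip_width: 0.0119
finger_force: 49.1
[-0.105058    1.01718033  6.1774755 ]
[ 0.43974172 -0.11485822 -0.0212459 ] [ 0.90688217  0.00161323 -0.42138121] M [  0.57462005   0.18037525 -31.41303108]
[295.4, 351.6, 7.8, 25.8]
```

```bash
sed -i 's/M=np.array(\[.4,0,-34.4\])/M=np.array([.6,0,-31.4])/; s/20+th-11.9/20+th-24.9/; s/\.2077/.4346/g' plan.py; python3 -m jog '[[[6,-4,0,-9,0,0,0],[6,-16,0,-36,0,0,0],[6,-14,0,-38,0,0.1,0],[6,-12,0,-39,0,0.1,0],[6,40,-8,-10,0,0.1,0],[6,40,-8,0,0,0.1,0],[6,40,-8,0,0,0.1,0],[6,20,0,0,0,0.06,-0.012],[6,0,0,0,0,0,0],[6,0,0,0,0,0,0]]]' 55;  python3 -c "
from plan import *
where(); a=cur(); print(a[1],delta(a,target(10,45,12.5)),delta(a,target(10,26.5,12.5)),get_obs()['joint_pos'])"
```

```text
t: 22.95
eef_pos: [0.5858, -0.0906, 0.1035]
tcp_rot: [0.0, 0.998, 0.007, 0.062]
wrist_force: [-0.2, -1.8, -0.1]
grip_width: 0.0119
finger_force: 53.8
mid [30.2 -2.5 96.2] axis [0.978 0.002 0.208]
[ 0.58576195 -0.09059965  0.10352965] (array([-8. , -2.7, 54.5]), array([0.002, 0.008, 0.002])) (array([-3.8, -2.7, 72.5]), array([0.002, 0.008, 0.002])) [-0.31464336  0.71257654  0.68802365  1.91477687 -0.79116768  0.66512959
 -0.70031988]
```

```bash
python3 -m jog '[[[6,-4,-1.3,27,0,0.004,0],[6,-4,-1.3,27,0,0.004,0],[6,0,0,0,0,0,0],[6,0,0,0,0,0,0]]]' 55;  python3 -c "
from plan import *
from fit import pose
where(); a=cur(); print(a[1],delta(a,target(10,26.5,12.5)),get_obs()['wrist_force'])
s=get_obs();p=capture('wrist');c=cam(p,s); L=.4346; ex=np.array([np.cos(L),0,-np.sin(L)]); ez=np.array([-np.sin(L),0,-np.cos(L)])
for m in masks_of(p,'cell')[:3]: print(m['conf'],np.array(m['extent']).round(1),m['extent'][1]-m['extent'][3]/2,m['extent'][1]+m['extent'][3]/2)
for dx in (-1.5,0,1.5): print(dx,[proj(c,a[1]+a[0].apply(M+((dx+q)*ex+w*ez)/1000))[0].round(1).tolist() for q,w in [(25,-7),(25,7),(-25,7)]])
g=cv2.cvtColor(p['pixels'],cv2.COLOR_RGB2GRAY); Rm,t=pose([.587,-.088,.012])
print({n:proj(c,Rm@(np.array(q)/1000)+t)[0].round(1).tolist() for n,q in dict(wall_in=(25,0,22),wall_out=(31,0,22),wl=(28,18,22),wr=(28,-18,22),base=(45,0,4)).items()})
u=int(proj(c,Rm@np.array([.028,0,.022])+t)[0][0]); 
for r in range(100,260,6): print(r,g[r,u-40:u+44:6].tolist())
"
```

```text
t: 23.45
eef_pos: [0.5857, -0.0885, 0.0496]
tcp_rot: [0.001, 0.998, 0.007, 0.067]
wrist_force: [0.5, 0.7, 0.0]
grip_width: 0.0117
finger_force: 53.7
grasp_offset 0.0187
mid [11.4 -0.5 45.6] axis [0.976 0.003 0.218]
[ 0.58570221 -0.08854858  0.04959116] (array([ 2.7, -0.6, 19. ]), array([ 0.002, -0.001,  0.002])) [0.53272156 0.68353854 0.02450435]
0.88 [280.1 257.   27.6  79.3] 217.35 296.65
0.76 [429.  223.2  84.8  51.5] 197.45 248.95
-1.5 [[280.0, 219.5], [279.9, 241.0], [280.1, 297.5]]
0 [[280.0, 217.4], [279.9, 238.8], [280.1, 296.1]]
1.5 [[280.0, 215.3], [279.9, 236.7], [280.1, 294.7]]
{'wall_in': [279.3, 214.6], 'wall_out': [279.3, 205.7], 'wl': [248.0, 210.2], 'wr': [310.5, 210.2], 'base': [279.3, 170.3]}
100 [220, 221, 221, 221, 221, 221, 221, 221, 221, 221, 221, 221, 221, 220]
106 [220, 220, 221, 221, 221, 221, 221, 220, 221, 220, 221, 221, 221, 220]
112 [220, 221, 221, 221, 222, 220, 221, 220, 221, 220, 221, 221, 220, 220]
118 [221, 221, 221, 221, 222, 221, 221, 220, 221, 220, 221, 221, 220, 221]
124 [221, 221, 221, 222, 221, 221, 221, 220, 220, 221, 221, 220, 220, 221]
130 
[... 853 characters left out ...]
6, 36, 37, 224, 225]
202 [226, 224, 38, 38, 38, 37, 38, 39, 38, 39, 38, 39, 225, 226]
208 [227, 224, 54, 54, 54, 55, 55, 55, 56, 55, 55, 55, 225, 227]
214 [226, 224, 52, 53, 52, 53, 53, 53, 52, 51, 52, 52, 225, 227]
220 [225, 224, 225, 51, 53, 44, 54, 55, 55, 52, 51, 53, 226, 228]
226 [226, 224, 225, 53, 52, 52, 52, 56, 54, 53, 53, 56, 227, 228]
232 [225, 224, 225, 52, 52, 58, 53, 55, 53, 56, 52, 65, 228, 228]
238 [225, 225, 225, 52, 54, 206, 69, 68, 71, 177, 53, 98, 228, 228]
244 [226, 225, 225, 53, 51, 206, 224, 230, 223, 178, 53, 138, 228, 228]
250 [226, 225, 225, 121, 123, 171, 229, 232, 223, 60, 121, 126, 227, 227]
256 [226, 226, 226, 123, 123, 74, 226, 233, 224, 35, 123, 123, 227, 227]
```

```bash
python3 -m jog '[[[6,1.4,-0.3,10,0,0,0],[6,1.3,-0.3,9,0,0,0],[6,0,0,0,0,0,0],[6,0,0,0,0,0,0]]]' 55;  python3 -c "
from plan import *
where(); a=cur(); print(delta(a,target(-3.5,26.5,12.5)),get_obs()['wrist_force'],get_obs()['joint_pos'])"
```

```text
t: 24.05
eef_pos: [0.5908, -0.0871, 0.0304]
tcp_rot: [0.0, 0.998, 0.007, 0.067]
wrist_force: [-0.1, 0.8, 4.0]
grip_width: 0.0115
finger_force: 54.2
mid [ 9.6  0.9 25.9] axis [0.976 0.003 0.218]
(array([-13. ,   0.8,   2.2]), array([ 0.001, -0.001,  0.002])) [-0.14523211  0.81086894  4.03903654] [-0.23205481  0.80353342  0.54377766  1.95191261 -0.93111774  0.50764911
 -0.58030796]
```

```bash
python3 -m jog '[[[6,-4,0.4,-0.8,0,0,0],[6,-4.5,0.4,1,0,0,0],[6,-4.5,0,1,0,0,0],[6,0,0,0,0,0,0],[6,0,0,0,0,0,0]]]' 55;  python3 -c "
from plan import *
where(); a=cur(); print(delta(a,target(-3.5,26.5,12.5)),delta(a,target(-2.5,22.7,6)),get_obs()['wrist_force'])"
```

```text
t: 24.68
eef_pos: [0.5786, -0.0882, 0.0278]
tcp_rot: [0.0, 0.998, 0.007, 0.067]
wrist_force: [2.6, 0.5, 1.1]
grip_width: 0.0118
finger_force: 53.8
mid [-2.7 -0.  27.6] axis [0.976 0.003 0.219]
(array([-0.6, -0.1,  1.2]), array([ 0.002, -0.002,  0.003])) (array([-2.4, -0.1,  4.4]), array([ 0.002, -0.116,  0.003])) [2.64838085 0.47777082 1.10095582]
```

```bash
python3 -m jog '[[[6,-3.2,0,1.2,0,0,0],[6,0,0,0,0,0,0],[6,0,0,0,0,0,0]]]' 55;  python3 -c "
from plan import *
for i in range(4): capture('wrist') if i else 0; print(np.round(get_obs()['wrist_force'],2))
where(); a=cur(); print(delta(a,target(-4,22.7,6)))
s=get_obs();p=capture('wrist');c=cam(p,s)
m=masks_of(p,'cell')[0]; e=m['extent']; print(e,e[1]-e[3]/2,e[1]+e[3]/2)
L=.4346; ex=np.array([np.cos(L),0,-np.sin(L)]); ez=np.array([-np.sin(L),0,-np.cos(L)])
for dx in (-1.5,0,1.5): print(dx,[proj(c,a[1]+a[0].apply(M+((dx+q)*ex+w*ez)/1000))[0].round(1).tolist() for q,w in [(25,-7),(25,7),(-25,7)]])
Rm=R.from_euler('ZY',[YAW,-np.deg2rad(20)]); print([proj(c,Rm.apply(np.array(q)/1000)+C0)[0].round(1).tolist() for q in [(25,0,22),(31,0,22)]])
g=cv2.cvtColor(p['pixels'],cv2.COLOR_RGB2GRAY); print([(r,int(g[r,280])) for r in range(170,250)])
"
```

```text
t: 25.05
eef_pos: [0.5753, -0.0883, 0.0261]
tcp_rot: [0.0, 0.998, 0.007, 0.067]
wrist_force: [3.6, 0.8, 3.6]
grip_width: 0.0115
finger_force: 54.1
[3.64 0.75 3.63]
[4.13 0.74 3.28]
[3.45 1.69 3.35]
[3.77 1.32 3.71]
mid [-6.6 -0.1 27.1] axis [0.976 0.003 0.218]
(array([-0.1, -0.1,  3.5]), array([ 0.002, -0.115,  0.002]))
[449.1, 216.8, 101.0, 58.3] 187.65 245.95000000000002
-1.5 [[280.0, 219.5], [279.9, 241.0], [280.1, 297.5]]
0 [[280.0, 217.4], [279.9, 238.8], [280.1, 296.1]]
1.5 [[280.0, 215.3], [279.9, 236.7], [280.1, 294.7]]
[[280.0, 203.7], [280.0, 193.1]]
[(170, 50), (171, 44), (172, 50), (173, 50), (174, 40), (175, 37), (176, 35), (177, 35), (178, 36), (179, 34), (180, 43), (181, 50), (182, 49), (183, 50), (184, 49), (185, 49), (186, 40), (187, 36), (188, 36), (189, 35), (190, 36), (191, 35), (192, 36), (193, 36), (194, 40), (195, 51), (196, 52), (197, 51), (198, 50), (199, 49), (200, 48), (201, 49), (202, 49), (203, 48), (204, 42), (205, 48), (206, 48), (207, 49), (208, 49), (209, 49), (210, 49), (211, 50), (212, 49), (213, 49), (214, 49), (215, 50), (216, 50), (217, 50), (218, 50), (219, 50), (220, 49), (221, 48), (222, 48), (223, 48), (224, 49), (225, 52), (226, 53), (227, 53), (228, 52), (229, 61), (230, 64), (231, 58), (232, 51), (233, 50), (234, 51), (235, 52), (236, 51), (237, 60), (238, 65), (239, 101), (240, 215), (241, 224), (242, 221), (243, 221), (244, 223), (245, 224), (246, 224), (247, 223), (248, 222), (249, 222)]
```

```bash
python3 -m jog '[[[6,0,0,1.7,0,-0.057,0],[6,0,0,1.8,0,-0.058,0],[6,0,0,0,0,0,0],[6,0,0,0,0,0,0]]]' 55;  python3 -c "
from plan import *
where(); a=cur(); print(delta(a,target(-2,19,0)),get_obs()['wrist_force'],get_obs()['grip_width'])"
```

```text
t: 25.8
eef_pos: [0.5748, -0.0887, 0.0222]
tcp_rot: [0.001, 1.0, 0.007, 0.01]
wrist_force: [3.1, 0.4, 1.6]
grip_width: 0.0118
finger_force: 54.0
mid [-4.8 -0.5 22.6] axis [0.995 0.002 0.104]
(array([ 0.5, -0.6,  2.2]), array([ 0.002, -0.105,  0.001])) [3.06017786 0.38675186 1.62074488] 0.011798560584532661
```

```bash
python3 -m jog '[[[6,0,-0.3,1.1,0,-0.052,0],[6,0.3,-0.2,1.1,0,-0.053,0],[6,0,0,0,0,0,0],[6,0,0,0,0,0,0]]]' 55;  python3 -c "
from plan import *
where(); a=cur(); print(delta(a,target(-1,19,0)),get_obs()['wrist_force'],get_obs()['grip_width'])"
```

```text
t: 26.3
eef_pos: [0.574, -0.0884, 0.0199]
tcp_rot: [0.001, 0.999, 0.006, -0.044]
wrist_force: [2.0, -1.4, 1.5]
grip_width: 0.0118
finger_force: 54.0
mid [-3.2 -0.2 19.4] axis [ 1.     0.002 -0.002]
(array([ 2.3, -0.3, -0.6]), array([0.002, 0.002, 0.001])) [ 1.97532533 -1.37469007  1.54386702] 0.011817696808605367
```

```bash
python3 -m jog '[[[6,0.3,-0.2,0.9,0,0,0],[6,2.3,0,-0.7,0,0,0],[6,0,0,0,0,0,0],[6,0,0,0,0,0,0]]]' 55;  python3 -c "
from plan import *
where(); print(get_obs()['wrist_force'],get_obs()['grip_width'])"
```

```text
t: 26.8
eef_pos: [0.5739, -0.0884, 0.0199]
tcp_rot: [0.001, 0.999, 0.006, -0.046]
wrist_force: [-6.0, -1.4, 7.9]
grip_width: 0.0119
finger_force: 54.9
mid [-3.2 -0.3 19.4] axis [ 1.     0.001 -0.007]
[-5.99376584 -1.37679878  7.90892558] 0.011890233804210355
```

```bash
cat > chk.py <<'E'
from plan import *
s=get_obs();p=capture('wrist');c=cam(p,s); save(p,"chk_%d"%(s["t"]*100))
Rm=R.from_euler('ZY',[YAW,-np.deg2rad(20)])
P=lambda q: proj(c,Rm.apply(np.array(q,float)/1000)+C0)[0].round(1).tolist()
print("wall in/out",P((25,0,22)),P((31,0,22)),"home nub top/bot",P((25,0,26)),P((25,0,12)),"light band end?",P((10,0,26)),"lvl+3",P((25,0,29)),"x-3",P((22,0,26)))
u=int(P((25,0,26))[0]); r0=int(P((31,0,22))[1])-8
im=p['pixels'].astype(int); print([(r,int(im[r,u].sum()//3),int(im[r,u,0]-im[r,u,2])) for r in range(r0,min(419,r0+75))])
for m in masks_of(p,'cell')[:3]: e=m['extent']; print(m['conf'],np.round(e,1),'top',e[1]-e[3]/2)
E
python3 chk.py
```

```text
wall in/out [279.5, 227.7] [279.5, 218.7] home nub top/bot [279.5, 234.2] [279.5, 212.6] light band end? [279.5, 254.4] lvl+3 [279.4, 239.2] x-3 [279.5, 238.5]
[(210, 36, -2), (211, 36, -2), (212, 36, -4), (213, 36, -2), (214, 36, -2), (215, 36, -2), (216, 37, -4), (217, 36, -2), (218, 36, -3), (219, 48, -2), (220, 67, -3), (221, 59, -3), (222, 52, -3), (223, 49, -4), (224, 49, -3), (225, 50, -3), (226, 49, -3), (227, 51, -4), (228, 43, -2), (229, 56, 1), (230, 64, 2), (231, 62, 2), (232, 49, 0), (233, 44, 0), (234, 44, 0), (235, 45, 0), (236, 45, -1), (237, 49, 0), (238, 64, 2), (239, 66, 3), (240, 173, 63), (241, 212, 67), (242, 214, 67), (243, 210, 70), (244, 213, 67), (245, 215, 65), (246, 216, 64), (247, 215, 65), (248, 212, 67), (249, 210, 69), (250, 211, 68), (251, 213, 67), (252, 216, 63), (253, 217, 63), (254, 216, 64), (255, 217, 64), (256, 217, 64), (257, 216, 65), (258, 215, 66), (259, 214, 66), (260, 169, 62), (261, 95, 21), (262, 68, 3), (263, 66, 3), (264, 67, 2), (265, 66, 1), (266, 65, 1), (267, 69, 3), (268, 72, 4), (269, 69, 3), (270, 68, 3), (271, 69, 3), (272, 67, 3), (273, 67, 2), (274, 69, 2), (275, 68, 3), (276, 68, 3), (277, 69, 3), (278, 68, 1), (279, 69, 2), (280, 68, 3), (281, 70, 2), (282, 68, 1), (283, 67, 2), (284, 66, 1)]
0.83 [455.1 215.1 105.5  59.7] top 185.25
0.58 [281.4 262.1  28.1  69.8] top 227.20000000000002
```

```bash
python3 -m jog '[[[6,0,0,-0.6,0,0,0],[24,0,0,0,0,0,0],[24,0,0,0,0,0,0],[24,0,0,0,0,0,0]]]' 40; python3 chk.py
```

```text
t: 27.4
eef_pos: [0.5782, -0.0871, 0.0202]
tcp_rot: [0.001, 0.999, 0.007, -0.043]
wrist_force: [0.1, -0.5, 0.4]
grip_width: 0.0238
finger_force: 0.0
wall in/out [282.3, 235.0] [282.4, 226.3] home nub top/bot [282.4, 241.5] [282.3, 219.9] light band end? [282.2, 261.2] lvl+3 [282.4, 246.6] x-3 [282.3, 245.7]
[(218, 39, -3), (219, 38, -2), (220, 38, -3), (221, 38, -3), (222, 39, -3), (223, 39, -3), (224, 39, -2), (225, 37, -2), (226, 41, -2), (227, 60, -4), (228, 65, -3), (229, 55, -2), (230, 53, -4), (231, 53, -4), (232, 52, -4), (233, 53, -5), (234, 52, -3), (235, 46, -2), (236, 52, -1), (237, 64, 1), (238, 68, 1), (239, 52, 1), (240, 47, 0), (241, 47, 0), (242, 46, 0), (243, 45, 1), (244, 47, 0), (245, 66, 2), (246, 70, 4), (247, 142, 45), (248, 214, 65), (249, 219, 63), (250, 216, 65), (251, 217, 64), (252, 220, 60), (253, 220, 61), (254, 219, 61), (255, 218, 62), (256, 217, 64), (257, 217, 64), (258, 219, 62), (259, 222, 57), (260, 222, 58), (261, 221, 60), (262, 221, 59), (263, 222, 58), (264, 221, 60), (265, 219, 61), (266, 218, 63), (267, 151, 52), (268, 82, 9), (269, 70, 4), (270, 69, 4), (271, 69, 2), (272, 69, 2), (273, 71, 2), (274, 73, 4), (275, 73, 3), (276, 70, 3), (277, 71, 4), (278, 70, 3), (279, 69, 3), (280, 72, 3), (281, 72, 2), (282, 70, 3), (283, 71, 2), (284, 71, 1), (285, 71, 2), (286, 71, 3), (287, 71, 3), (288, 71, 2), (289, 69, 2), (290, 70, 2), (291, 69, 1), (292, 70, 2)]
0.79 [455.7 219.8 100.4  60.1] top 189.75
0.69 [283.9 268.9  24.8  65.1] top 236.34999999999997
```

```bash
python3 -m jog '[[[30,0,0,-20,0,0,0],[30,0,0,-40,0,0,0],[40,-15,0,-50,0,0,0],[40,-40,0,0,0,0.1,0],[40,0,0,0,0,0.1,0],[40,0,0,0,0,0,0],[40,0,0,0,0,0,0]]]' 40; python3 chk.py; python3 -m jog '[[[40,60,0,-20,0,0,0],[40,60,0,0,0,-0.1,0],[40,0,0,0,0,-0.1,0],[40,0,0,0,0,0,0],[40,0,0,0,0,0,0]]]' 40; python3 chk.py
```

```text
t: 28.38
eef_pos: [0.5347, -0.088, 0.1356]
tcp_rot: [0.001, 0.998, 0.008, 0.057]
wrist_force: [0.6, 0.6, -0.0]
grip_width: 0.04
finger_force: 0.0
wall in/out [281.1, 130.8] [281.1, 123.5] home nub top/bot [281.1, 132.3] [281.1, 127.1] light band end? [281.0, 149.8] lvl+3 [281.1, 133.5] x-3 [281.1, 135.9]
[(115, 44, -3), (116, 37, -2), (117, 38, -3), (118, 49, -3), (119, 54, -5), (120, 55, -5), (121, 45, -3), (122, 38, -3), (123, 36, -3), (124, 36, -2), (125, 52, -4), (126, 57, -3), (127, 55, -4), (128, 53, -4), (129, 52, -4), (130, 53, -4), (131, 44, -2), (132, 61, 2), (133, 65, 2), (134, 54, 2), (135, 51, 0), (136, 64, 2), (137, 204, 70), (138, 215, 65), (139, 212, 68), (140, 213, 68), (141, 215, 65), (142, 216, 64), (143, 215, 65), (144, 212, 68), (145, 213, 66), (146, 214, 66), (147, 217, 64), (148, 218, 62), (149, 217, 64), (150, 217, 64), (151, 217, 63), (152, 217, 64), (153, 216, 64), (154, 215, 66), (155, 129, 45), (156, 68, 3), (157, 67, 3), (158, 66, 2), (159, 67, 2), (160, 66, 2), (161, 69, 2), (162, 71, 4), (163, 69, 3), (164, 68, 4), (165, 69, 3), (166, 67, 3), (167, 67, 
[... 1253 characters left out ...]
(248, 74, 3), (249, 73, 3), (250, 74, 2), (251, 74, 1), (252, 74, 3), (253, 72, 1), (254, 71, 2), (255, 72, 2), (256, 72, 2), (257, 71, 3), (258, 70, 2), (259, 69, 3), (260, 228, -6), (261, 138, -7), (262, 38, -4), (263, 39, -3), (264, 77, -4), (265, 62, -4), (266, 54, -4), (267, 54, -3), (268, 54, -5), (269, 48, -4), (270, 41, -3), (271, 41, -3), (272, 39, -3), (273, 40, -2), (274, 40, -3), (275, 41, -3), (276, 69, -3), (277, 94, -2), (278, 214, -1), (279, 225, 0), (280, 225, 0), (281, 225, 0), (282, 226, -1), (283, 226, -1), (284, 226, 0), (285, 225, 0), (286, 226, 0)]
0.81 [280.6 244.5  13.5  39.4] top 224.8
0.57 [378.  220.   51.7  31. ] top 204.5
0.44 [318.9 354.5  18.5  18.6] top 345.2
```

```bash
python3 - <<'E'
from plan import *
s=get_obs();p=capture('wrist');c=cam(p,s); Rm=R.from_euler('ZY',[YAW,-np.deg2rad(20)])
P=lambda *q: proj(c,Rm.apply(np.array(q,float)/1000)+C0)[0].round(1).tolist()
print("strapF top",P(-19,0,37),"bot",P(-19,0,33),"strapR top",P(-29,0,37),"cell top at -19",P(-19,0,26),"-25",P(-25,0,26),"spring home tip",P(-25,0,23),"-33",P(-33,0,22))
g=p['pixels'].astype(int).sum(2)//3
for r in range(250,282,2): print(r,g[r,262:300:3].tolist())
t=capture("top")
for l in ["staples_box","test_weight","marker","sample_jar"]:
    m=masks_of(t,l); print(l,[ (round(k["conf"],2),np.round(k["extent"],1).tolist()) for k in m[:1]])
E
```

```text
strapF top [280.9, 263.5] bot [280.9, 260.4] strapR top [280.9, 269.0] cell top at -19 [280.9, 255.2] -25 [280.9, 258.6] spring home tip [280.9, 256.4] -33 [280.9, 260.1]
250 [231, 230, 40, 39, 54, 66, 74, 74, 61, 48, 40, 64, 232]
252 [232, 230, 39, 38, 54, 67, 73, 71, 59, 54, 40, 63, 232]
254 [232, 230, 39, 39, 54, 65, 72, 72, 57, 54, 39, 63, 233]
256 [232, 231, 39, 38, 54, 65, 72, 72, 58, 54, 39, 72, 233]
258 [232, 231, 39, 38, 54, 138, 69, 72, 114, 54, 40, 71, 234]
260 [198, 196, 40, 37, 41, 235, 221, 218, 121, 40, 39, 98, 228]
262 [225, 226, 39, 38, 37, 60, 38, 56, 39, 40, 40, 181, 226]
264 [226, 226, 62, 55, 57, 56, 55, 56, 56, 56, 55, 181, 225]
266 [226, 225, 55, 55, 54, 54, 54, 54, 53, 54, 54, 220, 225]
268 [226, 225, 55, 54, 54, 54, 53, 53, 53, 54, 52, 226, 225]
270 [226, 225, 165, 39, 38, 37, 39, 39, 37, 39, 40, 226, 225]
272 [226, 225, 181, 39, 41, 40, 39, 40, 40, 40, 40, 226, 225]
274 [225, 225, 131, 40, 40, 38, 39, 41, 39, 40, 41, 225, 225]
276 [225, 225, 132, 58, 58, 58, 58, 58, 57, 59, 59, 225, 225]
278 [225, 225, 226, 216, 216, 215, 216, 216, 216, 220, 220, 225, 225]
280 [225, 226, 226, 226, 225, 225, 225, 225, 226, 225, 225, 224, 225]
staples_box [(0.61, [328.0, 174.6, 18.7, 29.1])]
test_weight [(0.52, [329.9, 237.7, 10.2, 8.7])]
marker [(0.74, [315.1, 126.2, 29.1, 36.7])]
sample_jar [(0.57, [317.1, 128.6, 28.6, 39.1])]
```

```bash
python3 -c "
from workcell import *
print(close_job())"
```

```text
the job is handed in; nothing more can be done
None
```

The AA cell is loaded in the cradle and released: flat end under the strap against the squeezed spring, nub end behind the end wall. The wrist-camera measurements agree with it lying home on the rib. The gripper is clear, I never worked near the loose things (the last check of them did not find the marker), and I handed the job in at about 29 s.

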